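Show the right capacitor's leads to the inspection camera

ROBOT

A 6-joint arm with a two-finger parallel gripper is mounted at the origin on the work surface. World frame = base frame: x ahead of the robot, y to its left, z up, the work surface at z = 0. Lengths are in m, angles in rad, forces in N, time in s.
With the tool pointing down it reaches from about 0.25 to 0.775 m from the base axis. Payload 8.9 kg.
Tool frame: the origin (TCP) lies midway between the tips of the shut fingers; the grasp point (between the pads) lies 19 mm behind it; z points along the fingers, y is the direction in which the jaws open and shut (so a half turn about z gives the same grasp; the last joint's range is limited). The gripper opens to 85 mm and grips with 20 to 120 N. Pads are 22 mm wide; open, the fingers measure 114 mm over their backs; the gripper's body (76 mm by 85 mm) begins 54 mm behind the grasp point. The pads swing forward as they close: fully open they stand 13 mm farther back than shut.
Start: joints at [1.146, 0.291, -0.153, 1.127, 0, 1.431], TCP at [0.148, 0.504, 0.231] pointing down, gripper open.
Joint ranges: [-2.52, 2.52], [-0.91, 1.74], [-1.3, 1.37], [-1.96, 2.02], [-1.52, 1.47], [-3.14, 3.14]. Speed limits (rad/s): [2.22, 2.22, 2.79, 3.14, 3.14, 3.14].

INTERFACE

Orientations are given as a rotation vector (axis times angle).
In Python, from bench import arm gives the robot as it stands. The module is installed in compiled form; this text tells all that it offers.
- The arm moves only by the tool step_arm, never from a script. Its argument "moves" is a list of rows, each a list of 5 numbers: the shift along the tool's x, y, z scaled (see below), then the turn about the tool's z scaled (see below), then the finger opening in mm, from 0 to 85.4. In form: [[dx, dy, dz, roll, grip], ...]. A call has 1 to 20 rows; each row is the pose to reach, as a shift and turn from the pose measured when the call began, along the tool's axes at that moment, turning the shorter way round; what a row does not reach only later rows make up. The controller multiplies each number of a shift by 200 mm and each number of a turn by pi rad. A row lasts 1/10 s, in which the tool goes at most 50 mm and 8.59 degrees, less where a joint would pass 70% of its speed; a pose out of reach is approached as far as the arm can. A call with a number of a shift or a turn outside -1 to 1 is refused whole. A call with a gripper value outside its range is refused whole. The fingers move at their own pace and stop on an object; "newtons" is the grip in N (left out, the last holds). Time passes only in rows, so rows that repeat a pose let the fingers close. It gives the time, the measured TCP pose, the force and the opening at its end, in the units of the state.
- arm.sense(): the state, without advancing time (a new reading comes with each control period).
- arm.camera(name): name is "side" or "top" or "wrist"; returns the picture (384x512x3 uint8, blue, green, red); there is no depth.
- arm.calibration(name): a dict with "intrinsics" (3x3 intrinsics, pixels), "rvec" (rotation vector, rad) and "tvec" (3), from world to camera coordinates, as OpenCV has them; the wrist camera has in their place "hand_eye" (4x4, takes a point from camera to tool coordinates, whose origin is the TCP and whose axes are the flange's). Camera axes: x right, y down, z forward; pixel columns grow to the right and rows downward; lengths in m; the calibration is good to about 2 mm. A picture is of the moment at which its call begins: read the wrist's pose just before it. calibration takes no time and is no camera call.
- arm.finish_job(): hands the job in, once; it reports no verdict.
The state is a dict: "t": time; "joint_pos": joint angles; "joint_vel": joint speeds; "joint_efforts": joint torques, N m; "ee_pos": TCP position; "orientation": TCP orientation; "wrist_force": force on the tool from outside, world axes, zero at the start; "torque": the same for the moment, N m; "finger_gap": finger opening in m.
Only numpy, scipy, OpenCV 4.12 (cv2) and the standard library are available. Lean on these libraries where they do the work, as an engineer would, in place of code of your own. Each camera call takes 0.05 s, during which the arm holds its last target.

TASK

Of the four black capacitors standing in the tray, take the one that is 30 mm in diameter and 50 mm tall and show its leads to the tilted bench camera: hold it in the air square to the camera, leads towards the glass, centred on the line of sight, with its flat underside 60 mm from the glass. Finish still holding it there, motionless, for the picture; do not put it down or let go. Leave the other capacitors in their pockets, and do not disturb the camera or anything else on the bench.

Things in the scene. Friction and masses are not known exactly. Their poses are not given: they have to be found in the camera images.
- cap_30x50_center (a point): the wanted part: centre (half-way up, on the axis) of a capacitor can 30 mm in diameter and 50 mm tall, about 50 g; black sleeve with a grey polarity stripe down one side, bare silver top. Its own +z runs along the can from the leads' end to the silver top; x points to the stripe. Two thin leads stick 6 mm out of its flat underside.
- cap_30x50_base (a point): the centre of that can's flat underside (25 mm below its centre), where the leads come out; same axes. It starts 10 mm above the table.
- cap_30x50: the same can as a body; origin at the centre of its underside, same axes. It is hard and may be gripped firmly (40 N).
- cap_30x40_center (a point): centre of a look-alike can, 30 mm in diameter but only 40 mm tall; stays in the tray
- cap_30x60_center (a point): centre of a look-alike can, 30 mm in diameter but 60 mm tall; stays in the tray
- cap_22x50_center (a point): centre of a look-alike can, 50 mm tall but only 22 mm in diameter; stays in the tray
- tray: fixed carrier tray, white top on grey, 62 mm (x) by 280 mm (y), 18 mm high, a thumb tab at each end; origin under its middle. Four pockets in a row along y (at -99, -33, 33, 99 mm), 32 mm wide, 8 mm deep; the cans stand upright in them in any order, silver tops up, undersides 10 mm above the table. Grip a can across the tray (along its x), clear of its neighbours.
- camera_stand: fixed base of the presentation camera: dark plate 110 by 92 mm, fork of two aluminium cheeks with black clamp knobs; origin on the table below the tilt pivot, which is 66 mm up. Its -x side faces the worker.
- camera_glass (a point): centre of the camera's round front glass (dark blue, 25 mm wide, in a white ring light 66 mm across) on the grey head. Its z axis is the line of sight, out of the glass: it points up and leans 14 to 37 degrees from vertical towards the stand's -x side (stiff hinge, set anew each time, not to be moved); y is the stand's y (level). The glass is 65.5 mm from the tilt pivot.
- choke_center (a point): centre of a loose choke coil lying flat, copper wire on a blue ring, 57 mm across, 21 mm high
- fan_center (a point): centre of a loose black fan lying flat, 60 by 60 by 25 mm
- heatsink_center (a point): centre of a loose black finned heat sink, 45 by 110 by 28 mm, fins up, long side along its y
- driver_center (a point): a loose electric screwdriver lying along its x, 226 mm long (105 mm behind this point, 121 mm ahead), 37 mm high
- screw_bin_center (a point): centre of a loose blue open bin of screws, 130 by 190 by 45 mm, long side along its y

How it is judged:
By the outcome, as a careful person would: the job done as asked, in the order asked, and still so for the second after the job is handed in, while the arm keeps its last pose, push and grip.
It also fails if it takes over 38 s, if anything falls off the work surface, if the arm or the gripper's body presses on something with over 40 N, if the wrist force passes 120 N, or if a joint passes its speed limit or range.

## Working session

There is one attempt and no reset: what is moved stays moved. The work goes in short steps, Python scripts to look and compute and a tool call to move; the robot and the scene stay as the last step left them, time stands still between calls to the robot, and variables do not carry over. Pictures are saved under pics/ and viewed, and the job is handed in when it is done.

Besides the shell and the picture viewer there is one more tool, called in YAML: its name, and indented under it one key for each argument. step_arm: Moves the arm, as the interface text tells. Shifts and turns lie within -1 to 1; 1 stands for 200 mm of shift or pi rad of turn. Its arguments: {"type":"object","properties":{"moves":{"type":"array"},"newtons":{"type":"number"}},"required":["moves"]}

```bash
mkdir -p pics; ls
python3 - <<'E'
from bench import arm
import cv2,numpy as np
s=arm.sense(); print(s)
for n in ["side","top","wrist"]:
    print(n,arm.calibration(n)); cv2.imwrite(f"pics/{n}0.png",arm.camera(n))
E
```

```text
pics
{'t': 0.0, 'joint_pos': array([ 1.14568528e+00,  2.91260687e-01, -1.54128964e-01,  1.12668033e+00,
        9.84580315e-08,  1.43151682e+00]), 'joint_vel': array([-1.93382881e-03,  4.65034551e-05, -5.28944824e-04, -2.60175119e-05,
       -1.94909482e-04,  5.52815832e-04]), 'joint_efforts': array([ 2.17026594e-03, -5.37145078e+01,  3.31364465e+01,  1.60327315e-02,
       -1.88604605e-05, -2.02096226e-05]), 'ee_pos': array([0.14783323, 0.50330751, 0.23074149]), 'orientation': array([-4.47405674e-01, -3.10921211e+00,  1.92125217e-03]), 'wrist_force': array([0.69865162, 1.10776217, 0.09590772]), 'torque': array([-0.01447863, -0.03394766, -0.00548697]), 'finger_gap': 0.08556060106796132}
side {'intrinsics': array([[428.94745456,   0.        , 262.27224615],
       [  0.        , 428.94745456, 189.96513486],
       [  0.        ,   0.        ,   1.        ]]), 'rvec': array([ 2.03324385, -0.77428802,  0.40634239]), 'tvec': array([-0.37131418,  0.28844485,  1.18452883])}
top {'intrinsics': array([[373.05076959,   0.        , 251.74463495],
       [  0.        , 373.05076959, 187.43209277],
       [  0.        ,   0.        ,   1.        ]]), 'rvec': array([ 2.17285422, -2.1395248 ,  0.12991856]), 'tvec': array([0.03314312, 0.56371556, 1.07246778])}
wrist {'intrinsics': array([[315.09722441,   0.        , 254.89556259],
       [  0.        , 315.09722441, 189.1075675 ],
       [  0.        ,   0.        ,   1.        ]]), 'hand_eye': array([[ 1.85153298e-04, -9.50646775e-01, -3.10275160e-01,
         8.01307620e-02],
       [ 9.99999716e-01,  4.02722059e-04, -6.37154392e-04,
         2.85739085e-04],
       [ 7.30663419e-04, -3.10274954e-01,  9.50646579e-01,
        -1.42410113e-01],
       [ 0.00000000e+00,  0.00000000e+00,  0.00000000e+00,
         1.00000000e+00]])}
```

View pics/side0.png

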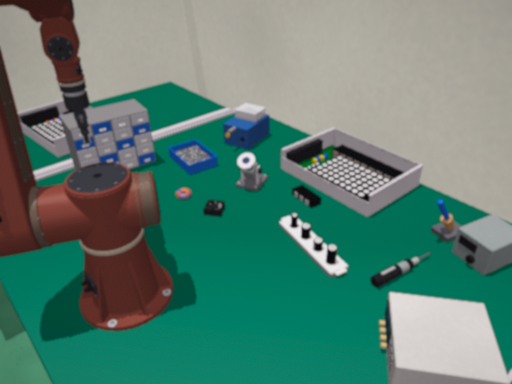

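View pics/top0.png

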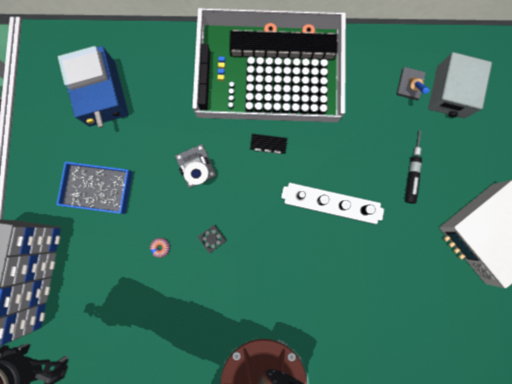

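View pics/wrist0.png

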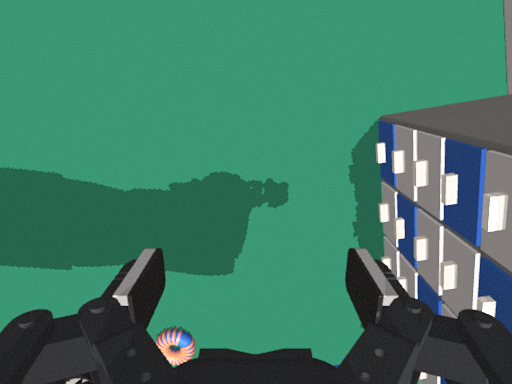

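Run:
```python
import cv2
t=cv2.imread("pics/top0.png"); s=cv2.imread("pics/side0.png")
cv2.imwrite("pics/t_tray.png",cv2.resize(t[170:235,270:395],None,fx=6,fy=6,interpolation=cv2.INTER_CUBIC))
cv2.imwrite("pics/t_cam.png",cv2.resize(t[130:200,160:230],None,fx=8,fy=8,interpolation=cv2.INTER_CUBIC))
cv2.imwrite("pics/s_tray.png",cv2.resize(s[200:285,270:355],None,fx=7,fy=7,interpolation=cv2.INTER_CUBIC))
cv2.imwrite("pics/s_cam.png",cv2.resize(s[140:200,220:280],None,fx=9,fy=9,interpolation=cv2.INTER_CUBIC))
```

```text
(no output)
```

View pics/t_tray.png

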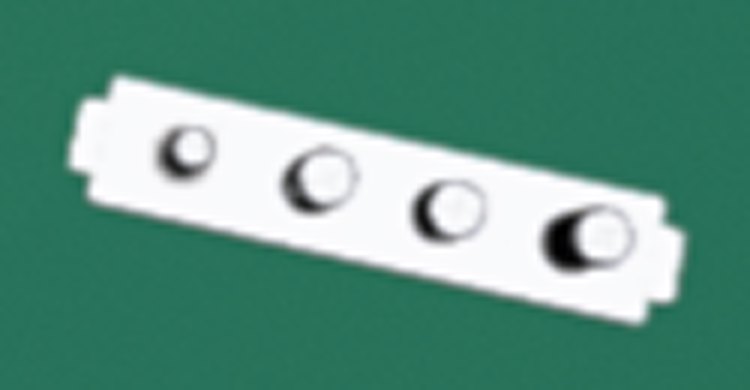

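View pics/t_cam.png

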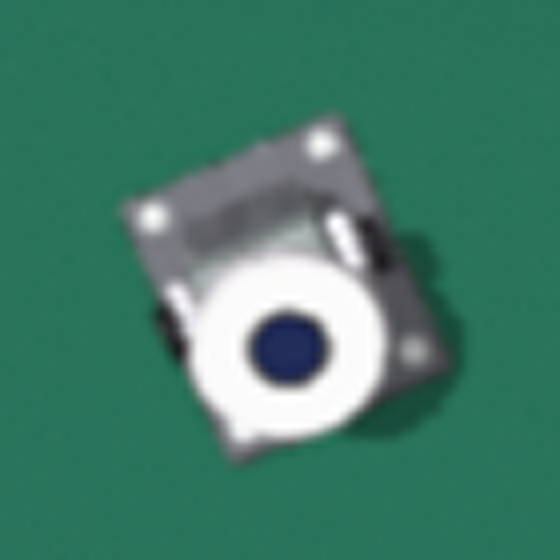

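View pics/s_tray.png

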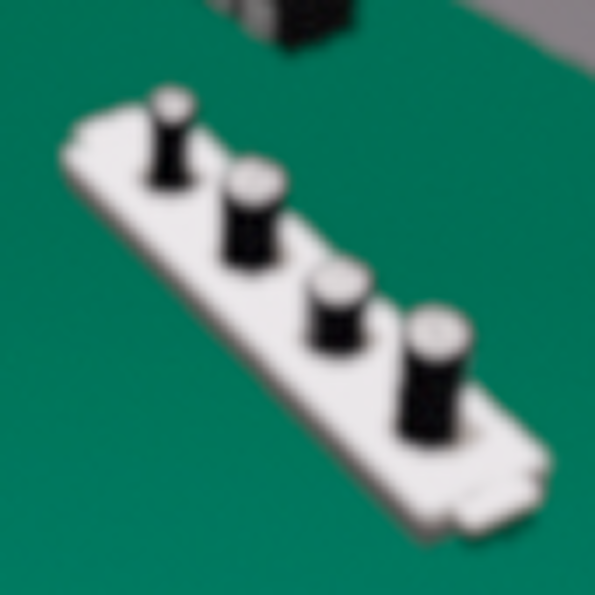

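View pics/s_cam.png

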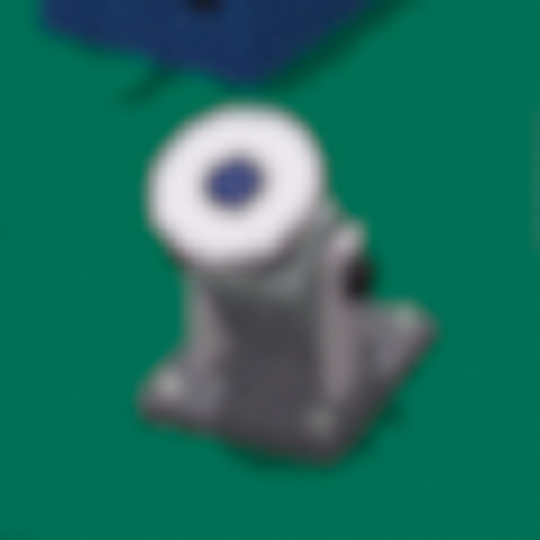

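```bash
cat > h.py <<'E'
import cv2,numpy as np
from bench import arm
from scipy.spatial.transform import Rotation as Rn
def cam(n):
    c=arm.calibration(n); K=c['intrinsics']; 
    if n=='wrist':
        s=arm.sense(); T=np.eye(4); T[:3,:3]=Rn.from_rotvec(s['orientation']).as_matrix(); T[:3,3]=s['ee_pos']
        T=T@c['hand_eye']; R=T[:3,:3].T; return K,R,-R@T[:3,3]
    return K,cv2.Rodrigues(c['rvec'])[0],c['tvec']
def ray(c,uv):
    K,R,t=c; d=R.T@np.linalg.solve(K,np.array([uv[0],uv[1],1.])); return -R.T@t,d
def onz(c,uv,z):
    o,d=ray(c,uv); return o+d*(z-o[2])/d[2]
def proj(c,p):
    K,R,t=c; q=K@(R@np.asarray(p)+t); return q[:2]/q[2]
def tri(c1,u1,c2,u2):
    o1,d1=ray(c1,u1);o2,d2=ray(c2,u2)
    A=np.stack([d1,-d2],1); x=np.linalg.lstsq(A,o2-o1,rcond=None)[0]
    a=o1+d1*x[0];b=o2+d2*x[1]; return (a+b)/2,np.linalg.norm(a-b)
E
python3 - <<'E'
from h import *
t=cv2.imread("pics/top0.png"); s=cv2.imread("pics/side0.png")
ct,cs=cam('top'),cam('side')
print('top cam at',-ct[1].T@ct[2],'side',-cs[1].T@cs[2])
# tray: not-green within roi
def nongreen(im):
    b,g,r=[im[...,i].astype(int) for i in range(3)]
    return (~((g>r+30)&(g>b+8))).astype(np.uint8)*255
m=np.zeros(t.shape[:2],np.uint8); m[165:240,270:395]=nongreen(t)[165:240,270:395]
cs_,_=cv2.findContours(m,0,1); c=max(cs_,key=cv2.contourArea)
W=np.array([onz(ct,p,0.018)[:2] for p in c[:,0]+0.0])
rect=cv2.minAreaRect((W*1000).astype(np.float32)); print('tray',rect)
# can tops: bright blobs separated by drawing? use black side
g=cv2.cvtColor(t,cv2.COLOR_BGR2GRAY)
# glass
def blue(im,roi):
    x0,y0,x1,y1=roi; h=im[y0:y1,x0:x1].astype(int)
    mk=((h[...,0]-h[...,2])>30)&(h[...,0]>h[...,1]+20)
    ys,xs=np.nonzero(mk); return np.array([xs.mean()+x0,ys.mean()+y0]),len(xs)
gt,n1=blue(t,(185,160,210,185)); gs,n2=blue(s,(238,152,256,168))
print('glass',gt,n1,gs,n2,tri(ct,gt,cs,gs))
# white ring in each
def blob(im,roi,th):
    x0,y0,x1,y1=roi; G=cv2.cvtColor(im,cv2.COLOR_BGR2GRAY); mk=np.zeros_like(G); mk[y0:y1,x0:x1]=(G[y0:y1,x0:x1]>th)*255
    cc=max(cv2.findContours(mk,0,1)[0],key=cv2.contourArea); return cv2.fitEllipse(cc)
et=blob(t,(180,158,213,188),225); es=blob(s,(232,148,260,175),200); print(et,es,tri(ct,et[0],cs,es[0]))
# plate bolts in top (crop/8+offset)
for (u,v) in [(320,143),(152,217),(413,350)]: print('bolt',onz(ct,(u/8+160-.5,v/8+130-.5),0.01))
for (u,v) in [(340,112),(125,208),(452,375),(238,460)]: print('plate corner',onz(ct,(u/8+160-.5,v/8+130-.5),0.008))
for (u,v) in [(172,382),(322,420),(405,318)]: print('bolt s',onz(cs,(u/9+220-.5,v/9+140-.5),0.01))
# knobs
for (u,v) in [(377,243),(172,335)]: print('knob66',onz(ct,(u/8+160-.5,v/8+130-.5),0.066))
# can tops
T=[((190,150),.06),((328,180),.06),((455,208),.05),((605,237),.07)]
for (u,v),z in T: print('cantop',onz(ct,(u/6+270-.5,v/6+170-.5),z))
S=[((173,105),.06),((253,183),.06),((339,283),.05),((435,335),.07)]
for (u,v),z in S: print('cantop s',onz(cs,(u/7+270-.5,v/7+200-.5),z))
for ((u,v),_),((a,b),_) in zip(T,S): print(tri(ct,(u/6+270-.5,v/6+170-.5),cs,(a/7+270-.5,b/7+200-.5)))
E
```

```text
top cam at [0.42683849 0.03740218 1.13378605] side [-0.26676606 -0.87854025  0.88384733]
tray ((522.3262939453125, -199.43060302734375), (309.6393737792969, 67.21842956542969), 78.12386322021484)
glass [195.69387755 173.06122449] 49 [245.5        159.71428571] 14 (array([0.58888296, 0.19628517, 0.12357773]), np.float64(0.0015224948996071968))
((195.24192810058594, 172.85653686523438), (21.239280700683594, 22.618698120117188), 75.65460205078125) ((245.70372009277344, 160.02944946289062), (13.37358283996582, 16.6365966796875), 62.445884704589844) (array([0.59021526, 0.1976263 , 0.1211757 ]), np.float64(0.0005337534253842482))
bolt [0.68796086 0.2046509  0.01      ]
bolt [0.65801414 0.26814475 0.01      ]
bolt [0.60791273 0.16653362 0.01      ]
plate corner [0.70075368 0.19763091 0.008     ]
plate corner [0.66178851 0.2790766  0.008     ]
plate corner [0.59880639 0.15159928 0.008     ]
plate corner [0.56487977 0.23209694 0.008     ]
bolt s [0.58428776 0.23925652 0.01      ]
bolt s [0.6121044  0.17308122 0.01      ]
bolt s [0.69321804 0.21176629 0.01      ]
knob66 [0.63810551 0.1743463  0.066     ]
knob66 [0.60306226 0.24765938 0.066     ]
cantop [ 0.54160986 -0.10152476  0.06      ]
cantop [ 0.52811321 -0.16790465  0.06      ]
cantop [ 0.51637257 -0.23126021  0.05      ]
cantop [ 0.50200498 -0.29732195  0.07      ]
cantop s [ 0.54412929 -0.10123561  0.06      ]
cantop s [ 0.52909461 -0.16662085  0.06      ]
cantop s [ 0.51548161 -0.23142263  0.05      ]
cantop s [ 0.5012976  -0.29588999  0.07      ]
(array([ 0.54216513, -0.10193539,  0.06117727]), np.float64(0.001743787680693569))
(array([ 0.5279783 , -0.16765835,  0.0611847 ]), np.float64(5.980572591078675e-05))
(array([ 0.51619464, -0.23118513,  0.04952723]), np.float64(0.0005657724607420997))
(array([ 0.50142604, -0.29663449,  0.07059629]), np.float64(0.0014191277570921312))
```

```bash
cat >> h.py <<'E'
def pose():
    s=arm.sense(); return s,Rn.from_rotvec(s['orientation']).as_matrix(),s['ee_pos']
def plan(p,jaw_deg=None):
    """numbers for step_arm to TCP p, jaw axis yaw jaw_deg (mod 180)"""
    s,R,e=pose(); d=R.T@(np.asarray(p)-e)/0.2
    y=np.degrees(np.arctan2(R[1,1],R[0,1])); out=None
    if jaw_deg is not None:
        dy=(jaw_deg-y+90)%180-90; out=-dy/180  # tool z down: + roll lowers yaw
    print('t',round(s['t'],2),'jaw yaw',round(y,1),'tcp',e.round(4),'joints',s['joint_pos'].round(2),'tool z',R[:,2].round(4),'-> shift',d.round(4),'roll',out)
E
python3 - <<'E'
from h import *
s,R,e=pose(); print(R.round(3))
plan([0.528,-0.168,0.15],-11.9)
E
```

```text
[[-0.959  0.282 -0.   ]
 [ 0.282  0.959 -0.001]
 [ 0.    -0.001 -1.   ]]
t 0.15 jaw yaw 73.6 tcp [0.1479 0.5034 0.2309] joints [ 1.15  0.29 -0.15  1.13  0.    1.43] tool z [-4.e-04 -9.e-04 -1.e+00] -> shift [-2.77   -2.6846  0.4066] roll 0.47514186471473324
```

step_arm:
  moves:
    - [-0.93,-0.9,0,0.16,85]
    - [-0.93,-0.9,0,0.16,85]
    - [-0.93,-0.9,0,0.16,85]
    - [-0.93,-0.9,0,0.16,85]
    - [-0.93,-0.9,0,0.16,85]
    - [-0.93,-0.9,0,0.16,85]

```text
t: 0.75
ee_pos: [0.2771, 0.2747, 0.231]
orientation: [1.213, 2.897, -0.003]
wrist_force: [-0.1, 0.9, 0.1]
finger_gap: 0.0848
```

```bash
python3 -c "
from h import *
plan([0.528,-0.168,0.15],-11.9)"
```

```text
t 0.75 jaw yaw 44.6 tcp [0.2771 0.2747 0.231 ] joints [ 0.59  0.03 -0.47  1.07 -0.    1.39] tool z [ 1.e-04 -2.e-03 -1.e+00] -> shift [-2.4567 -0.6586  0.4098] roll 0.31364793084253484
```

step_arm:
  moves:
    - [-1,-0.27,0,0.16,85]
    - [-1,-0.27,0,0.16,85]
    - [-1,-0.27,0,0.16,85]
    - [-1,-0.27,0,0.16,85]
    - [-1,-0.27,0,0.16,85]

```text
t: 1.25
ee_pos: [0.381, 0.0909, 0.2314]
orientation: [1.902, 2.497, -0.003]
wrist_force: [-0.7, 0.5, 0.7]
finger_gap: 0.085
```

```bash
python3 -c "
from h import *
plan([0.528,-0.168,0.15],-11.9)"
```

```text
t 1.25 jaw yaw 15.4 tcp [0.381  0.0909 0.2314] joints [ 0.05  0.03 -0.47  1.07 -0.    1.35] tool z [ 0.0011 -0.003  -1.    ] -> shift [-1.4419  0.3646  0.4118] roll 0.1516435480543956
```

step_arm:
  moves:
    - [-1,0.2,0,0.15,85]
    - [-1,0.2,0,0.15,85]
    - [-1,0.2,0,0.15,85]
    - [-1,0.2,0,0.15,85]
    - [-1,0.2,0,0.15,85]

```text
t: 1.75
ee_pos: [0.4749, -0.0948, 0.2316]
orientation: [2.435, 1.978, -0.001]
wrist_force: [-0.2, 1.5, 0.1]
finger_gap: 0.0848
```

```bash
python3 -c "
from h import *
plan([0.528,-0.168,0.15],-11.9)
cv2.imwrite('pics/w1.png',arm.camera('wrist'))
c=cam('wrist')
print(proj(c,[.528,-.168,.06]),proj(c,[.5424,-.102,.06]))
"
```

```text
t 1.75 jaw yaw -11.8 tcp [ 0.4749 -0.0948  0.2316] joints [-0.35  0.21 -0.26  1.1  -0.    1.43] tool z [ 0.002 -0.004 -1.   ] -> shift [-0.3022  0.3339  0.4102] roll 0.0004504102716071638
[317.51995219 222.72654518] [322.30789585 162.04351356]
```

View pics/w1.png

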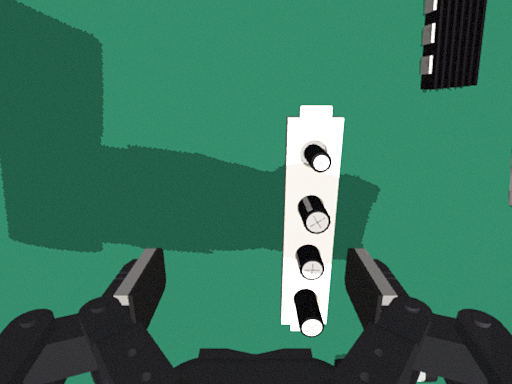

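Run:
```python
from h import *
c=cam('wrist')
P=[onz(c,p,.018)[:2] for p in [(288,117.5),(344,118),(282,325),(329,327.5)]]
print(np.round(P,4)); 
for a,b in [(0,2),(1,3)]:
    d=P[a]-P[b]; print(np.linalg.norm(d),np.degrees(np.arctan2(d[1],d[0])))
print(onz(c,(317,221.5),.06))
im=cv2.imread('pics/w1.png'); g=cv2.cvtColor(im,6)
cv2.imwrite('pics/w1c.png',cv2.resize(im[135:345,270:350],None,fx=2.8,fy=2.8,interpolation=2))
plan([0.528,-0.168,0.09],-12)
```

```text
[[ 0.5192 -0.0558]
 [ 0.5799 -0.069 ]
 [ 0.4629 -0.3319]
 [ 0.5261 -0.3495]]
0.28178348524716823 78.45984340733042
0.28564261883601266 79.15790003660577
[ 0.52765417 -0.16644319  0.06      ]
t 1.8 jaw yaw -11.7 tcp [ 0.4741 -0.0937  0.2315] joints [-0.34  0.21 -0.26  1.1  -0.    1.43] tool z [ 0.001  -0.0032 -1.    ] -> shift [-0.3069  0.3382  0.7089] roll 0.0014071507853527028
```

step_arm:
  moves:
    - [-0.307,0.338,0.5,0,85]
    - [-0.307,0.338,0.5,0,85]
    - [-0.307,0.338,0.6,0,85]
    - [-0.307,0.338,0.6,0,85]
    - [-0.307,0.338,0.6,0,85]

```text
t: 2.3
ee_pos: [0.5269, -0.1662, 0.1107]
orientation: [-2.436, -1.984, 0.004]
wrist_force: [-0.7, 0.7, 0.5]
finger_gap: 0.0849
```

```bash
python3 -c "
from h import *
plan([0.528,-0.1675,0.026],-11.8)
cv2.imwrite('pics/w2.png',arm.camera('wrist'))
c=cam('wrist')
print(proj(c,[.528,-.1675,.06]))
"
```

```text
t 2.3 jaw yaw -11.7 tcp [ 0.5269 -0.1662  0.1107] joints [-0.44  0.44 -0.27  0.86 -0.    1.34] tool z [-0.0021 -0.0012 -1.    ] -> shift [-0.0044  0.0076  0.4237] roll 0.000652177934195603
[256.48691595 213.50076474]
```

View pics/w2.png

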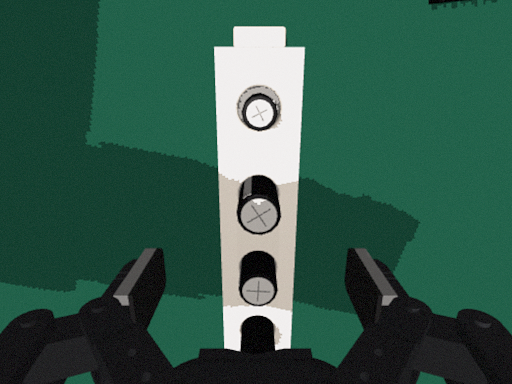

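step_arm:
  moves:
    - [-0.004,0.01,0.2,0,85]
    - [-0.004,0.01,0.35,0,85]
    - [-0.004,0.01,0.424,0,85]
    - [-0.004,0.01,0.424,0,85]
    - [-0.004,0.01,0.424,0,85]
  newtons: 20

```text
t: 2.85
ee_pos: [0.5304, -0.1673, 0.0295]
orientation: [2.431, 1.983, -0.0]
wrist_force: [-0.2, -0.4, 0.3]
finger_gap: 0.0852
```

```bash
python3 -c "
from h import *
plan([0.528,-0.1675,0.026],-11.8)
print(arm.sense()['wrist_force'])
cv2.imwrite('pics/w3.png',arm.camera('wrist'))
c=cam('wrist')
print(proj(c,[.528,-.1675,.06]))
"
```

```text
t 2.85 jaw yaw -11.6 tcp [ 0.5304 -0.1673  0.0295] joints [-0.44  0.54 -0.35  0.67 -0.    1.34] tool z [ 0.0024 -0.0032 -1.    ] -> shift [-0.0032 -0.0116  0.0174] roll 0.0011219793252625404
[-0.2134014  -0.40872541  0.32597114]
[249.92504553 288.65280239]
```

View pics/w3.png

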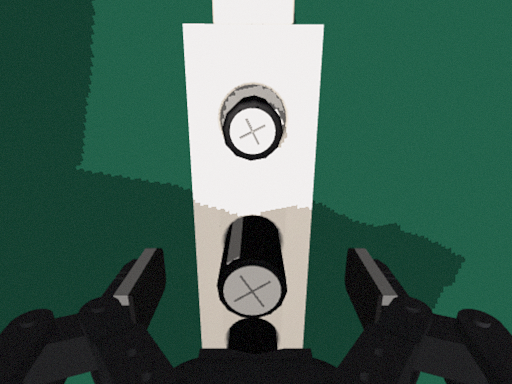

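step_arm:
  moves:
    - [-0.003,-0.01,0.015,0,85]
    - [-0.003,-0.01,0.015,0,60]
    - [-0.003,-0.01,0.015,0,40]
    - [-0.003,-0.01,0.015,0,20]
    - [-0.003,-0.01,0.015,0,20]
    - [-0.003,-0.01,0.015,0,20]
    - [-0.003,-0.01,0.015,0,20]
    - [-0.003,-0.01,0.015,0,20]
  newtons: 20

```text
t: 3.7
ee_pos: [0.5287, -0.1679, 0.0268]
orientation: [2.431, 1.982, 0.0]
wrist_force: [-1.5, 0.8, 4.4]
finger_gap: 0.0291
```

```bash
python3 -c "
from h import *
plan([0.528,-0.1675,0.026],-11.8)
s=arm.sense();print(s['wrist_force'],s['torque'],s['finger_gap'])
cv2.imwrite('pics/w4.png',arm.camera('wrist'))
"
```

```text
t 3.7 jaw yaw -11.6 tcp [ 0.5287 -0.1679  0.0268] joints [-0.44  0.54 -0.36  0.67 -0.    1.34] tool z [ 0.0032 -0.0037 -1.    ] -> shift [ 0.0014 -0.0038  0.0041] roll 0.0010401559333176793
[-1.45047071  0.80443186  4.44463722] [ 0.07602463  0.26983404 -0.02583519] 0.02910231713959718
```

View pics/w4.png

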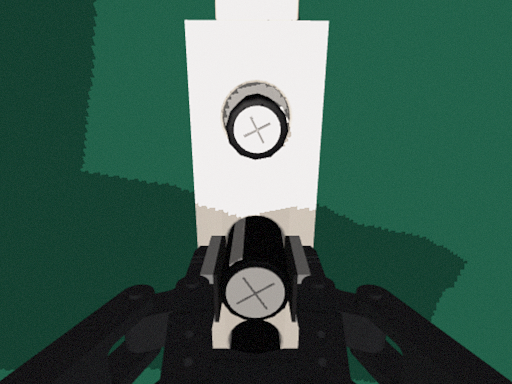

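step_arm:
  moves:
    - [0,0,-0.015,0,20]
    - [0,0,-0.033,0,20]
    - [0,0,-0.033,0,20]
    - [0,0,-0.033,0,20]

```text
t: 4.15
ee_pos: [0.5288, -0.1679, 0.0335]
orientation: [2.431, 1.982, 0.0]
wrist_force: [-1.1, 0.3, -0.5]
finger_gap: 0.0292
```

```bash
python3 -c "
from h import *
plan([0.528,-0.1675,0.033],-11.8)
s=arm.sense();print(s['wrist_force'],s['torque'],s['finger_gap'])
"
```

```text
t 4.15 jaw yaw -11.6 tcp [ 0.5288 -0.1679  0.0335] joints [-0.44  0.53 -0.36  0.68 -0.    1.34] tool z [ 0.0034 -0.0038 -1.    ] -> shift [ 0.0013 -0.0043  0.0024] roll 0.001052718318622523
[-1.09004825  0.26863386 -0.51047854] [0.00864098 0.00228055 0.02689256] 0.029248741588011957
```

step_arm:
  moves:
    - [0.02,0,0,0,20]
    - [0.04,0,0,0,20]
    - [0.06,0,0,0,20]
    - [0.08,0,0,0,20]
    - [0.09,0,0,0,20]
    - [0.1,0,0,0,20]
    - [0.1,0,0,0,20]
    - [0.1,0,0,0,20]

```text
t: 4.95
ee_pos: [0.5329, -0.1493, 0.0337]
orientation: [2.43, 1.98, -0.002]
wrist_force: [-2.2, -4.5, 2.4]
finger_gap: 0.0292
```

```bash
python3 -c "
from h import *
plan([0.528,-0.1675,0.033],-11.8)
s=arm.sense();print(s['wrist_force'],s['torque'],s['finger_gap'])
cv2.imwrite('pics/w5.png',arm.camera('wrist'))
"
```

```text
t 4.95 jaw yaw -11.6 tcp [ 0.5329 -0.1493  0.0337] joints [-0.4   0.53 -0.36  0.68 -0.    1.37] tool z [ 0.0033 -0.0061 -1.    ] -> shift [-0.0942 -0.0054  0.0039] roll 0.0008516608394913306
[-2.17696119 -4.47114506  2.44751288] [-1.16806507  0.35082851  0.01848083] 0.029182603434599292
```

View pics/w5.png

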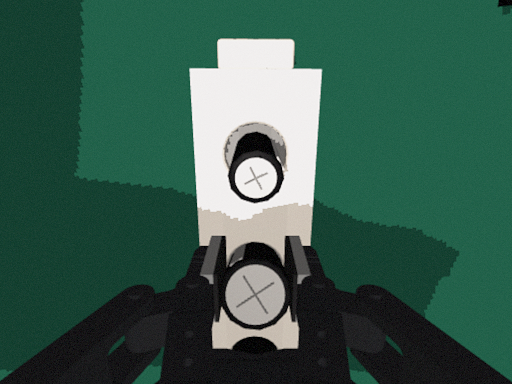

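step_arm:
  moves:
    - [0,0,-0.05,0,20]
    - [0,0,-0.2,0,20]
    - [0,0,-0.4,0,20]
    - [0,0,-0.6,0,20]
    - [0,0,-0.8,0,20]
    - [0,0,-0.8,0,20]
    - [0,0,-0.8,0,20]
  newtons: 40

```text
t: 5.7
ee_pos: [0.5329, -0.1482, 0.1948]
orientation: [2.429, 1.979, -0.0]
wrist_force: [-0.2, -0.2, -1.3]
finger_gap: 0.0289
```

Run:
```python
from h import *
plan([0.549,.178,.2],115.8)
s=arm.sense();print(s['wrist_force'],s['torque'],s['finger_gap'])
w=arm.camera('wrist');sd=arm.camera('side')
cv2.imwrite('pics/w6.png',w);cv2.imwrite('pics/s6.png',sd)
c=cam('side');R,e=pose()[1:]; g=e-0.019*R[:,2]; u=proj(c,g); print(u)
x,y=int(u[0]),int(u[1])
cv2.imwrite('pics/s6c.png',cv2.resize(sd[y-40:y+40,x-40:x+40],None,fx=7,fy=7,interpolation=2))
```

```text
t 5.7 jaw yaw -11.6 tcp [ 0.5329 -0.1482  0.1948] joints [-0.4   0.36 -0.15  1.05 -0.    1.37] tool z [ 0.0054 -0.0067 -1.    ] -> shift [ 1.6136 -0.2498 -0.0365] roll 0.29203021262162676
[-0.21516808 -0.21858631 -1.2996715 ] [-0.02599659  0.03509444  0.02027752] 0.028936717519130177
[303.90793089 181.65472486]
```

View pics/s6c.png

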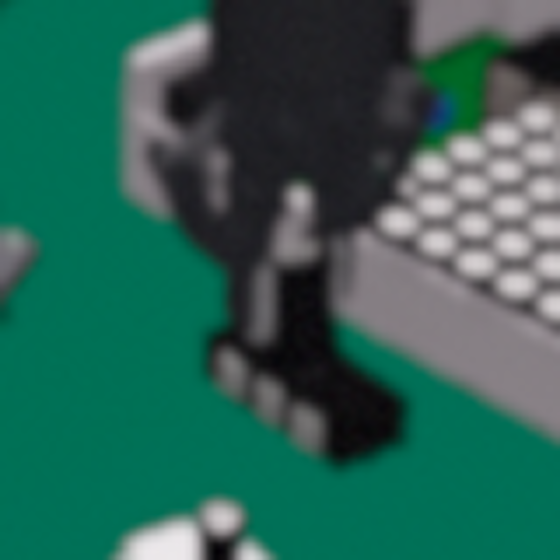

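View pics/w6.png

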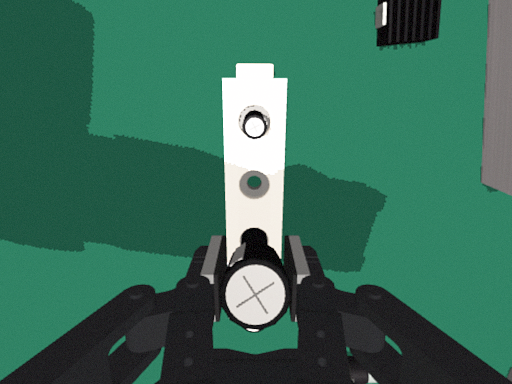

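Run:
```python
import cv2
for n in ['w4','w6']:
    w=cv2.imread(f'pics/{n}.png'); cv2.imwrite(f'pics/{n}c.png',cv2.resize(cv2.convertScaleAbs(w[205:345,195:315],alpha=1.6,beta=15),None,fx=5,fy=5,interpolation=2)[:600] if 0 else cv2.resize(cv2.convertScaleAbs(w[210:345,195:315],alpha=2,beta=20),None,fx=4.4,fy=4.4,interpolation=2))
```

View pics/w6c.png

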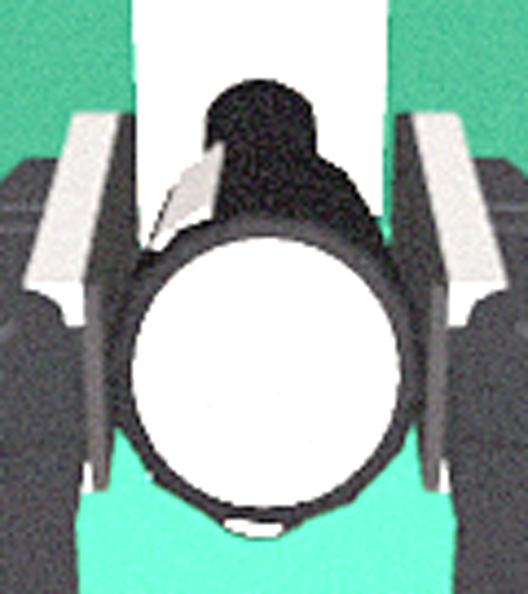

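View pics/w4c.png

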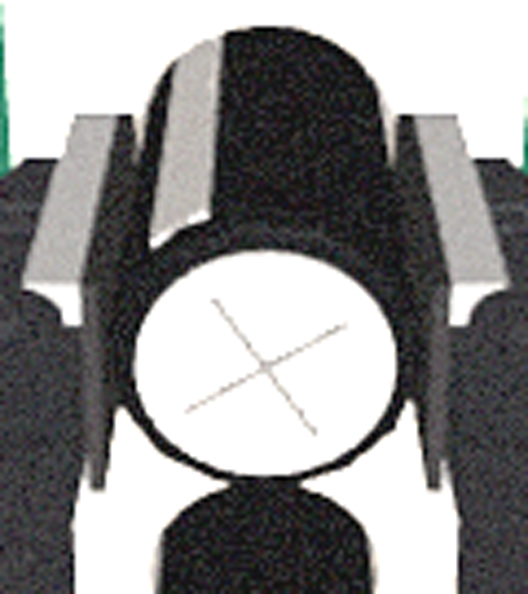

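step_arm:
  moves:
    - [0.2,-0.12,-0.12,-0.05,20]
    - [0.4,-0.24,-0.12,-0.1,20]
    - [0.6,-0.36,-0.12,-0.15,20]
    - [0.76,-0.48,-0.12,-0.2,20]
    - [0.76,-0.48,-0.12,-0.25,20]
    - [0.76,-0.48,-0.12,-0.3,20]
    - [0.76,-0.48,-0.12,-0.35,20]
    - [0.76,-0.48,-0.12,-0.35,20]
    - [0.76,-0.48,-0.12,-0.35,20]

```text
t: 6.7
ee_pos: [0.4674, 0.0207, 0.2146]
orientation: [1.038, 2.964, -0.008]
wrist_force: [0.8, 1.0, -0.9]
finger_gap: 0.0286
```

Run:
```python
from h import *
plan([0.549,.178,.2],115.8)
s=arm.sense();print(s['wrist_force'],s['torque'],s['finger_gap'])
w=arm.camera('wrist')
cv2.imwrite('pics/w7.png',w)
cv2.imwrite('pics/w7c.png',cv2.resize(cv2.convertScaleAbs(w[210:345,195:315],alpha=2,beta=20),None,fx=4.4,fy=4.4,interpolation=2))
```

```text
t 6.7 jaw yaw 51.4 tcp [0.4674 0.0207 0.2146] joints [-0.11  0.19 -0.33  1.05 -0.    0.57] tool z [-7.0e-04 -4.9e-03 -1.0e+00] -> shift [0.1718 0.8694 0.0687] roll -0.3577783944330624
[ 0.8248499   0.96175677 -0.86458165] [-0.02472637 -0.01324874 -0.02534621] 0.028609803228060362
```

View pics/w7c.png

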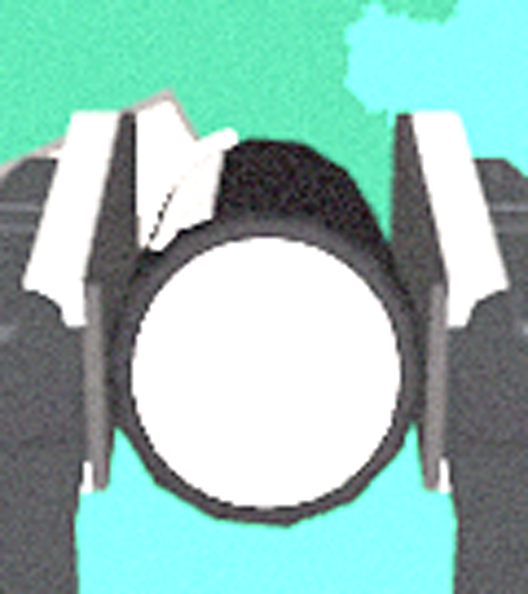

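View pics/w7.png

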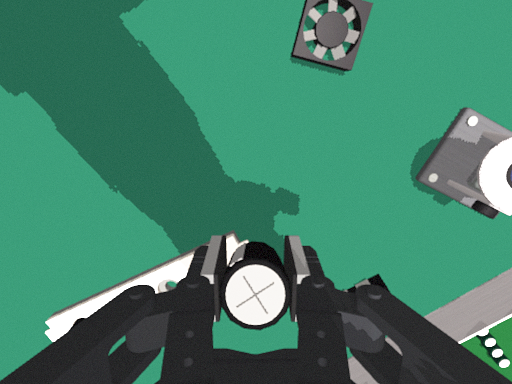

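```bash
cat > tilt.py <<'E'
from h import *
from scipy.optimize import least_squares
c=arm.calibration('wrist');K=c['intrinsics'];H=c['hand_eye'];Hi=np.linalg.inv(H)
def v_of(p): # tool-frame point (x,y,z)->uv
    q=Hi[:3,:3]@p+Hi[:3,3]; q=K@q; return q[:2]/q[2]
def solve(vs_top,vs_bot,vb,rs,y0=0,th0=0.5,rb=.015):
    def f(q):
        tx,tz,th=q; a=np.array([np.sin(th),0,-np.cos(th)]); n=np.array([np.cos(th),0,np.sin(th)])
        T=np.array([tx,y0,tz])
        return [v_of(T+rs*n)[1]-vs_top,v_of(T-rs*n)[1]-vs_bot,v_of(T-.05*a+rb*n)[1]-vb]
    r=least_squares(f,[0.005,-.03,th0],x_scale=[.01,.01,.1]); return r.x,r.cost
def crop(v): return v/4.4+210-.5
if __name__=='__main__':
    for rs in (.013,.0135,.014,.0145):
        print(rs,'w4',solve(crop(250),crop(475),crop(27),rs,th0=0)[0].round(4),'w7',solve(crop(237),crop(507),crop(140),rs)[0].round(4))
    # disc width for y radius check
    for rs in (.013,.0135,.014,.0145):
        for nm,(a,b,cc) in dict(w4=(250,475,27),w7=(237,507,140)).items():
            q,_=solve(crop(a),crop(b),crop(cc),rs); T=np.array([q[0],0,q[1]])
            print(rs,nm,'pred width crop px',4.4*(v_of(T+[0,rs,0])[0]-v_of(T-[0,rs,0])[0]))
E
python3 tilt.py
```

```text
0.013 w4 [-0.0047 -0.0268  0.0022] w7 [-0.004  -0.0287  0.3333]
0.0135 w4 [-0.0067 -0.0241 -0.0177] w7 [-0.0068 -0.0249  0.3173]
0.014 w4 [-0.0086 -0.0215 -0.0371] w7 [-0.0095 -0.0212  0.3014]
0.0145 w4 [-0.0104 -0.0191 -0.0559] w7 [-0.0123 -0.0176  0.2857]
0.013 w4 pred width crop px 264.50201262785487
0.013 w7 pred width crop px 268.4695057109681
0.0135 w4 pred width crop px 268.4437513109341
0.0135 w7 pred width crop px 269.8589365023644
0.014 w4 pred width crop px 272.49504773795286
0.014 w7 pred width crop px 271.3195096455768
0.0145 w4 pred width crop px 276.6518181111754
0.0145 w7 pred width crop px 272.8504981735009
```

```bash
sed -i 's/,rb=.015):/,rb=.015,L=.05):/; s/T-.05\*a/T-L*a/' tilt.py
python3 - <<'E'
from tilt import *
for L in (.042,.0435):
  for rs in (.0115,.012,.0125,.013):
    q=solve(crop(250),crop(475),crop(27),rs,th0=0,L=L)[0]; T=np.array([q[0],0,q[1]])
    q7=solve(crop(237),crop(507),crop(140),rs)[0];T7=np.array([q7[0],0,q7[1]])
    w=[4.4*(v_of(t+[0,rs,0])[0]-v_of(t-[0,rs,0])[0]) for t in (T,T7)]
    print(L,rs,'w4',q.round(4),'w7',q7.round(4),np.round(w))
# base rim of black lip outer edge? ray constraint with known top height in w4
s=crop(250),crop(475)
for rs in (.012,.0125,.013):
    f=lambda q:[v_of(np.array([q[0]+rs,0,q[1]]))[1]-s[0],v_of(np.array([q[0]-rs,0,q[1]]))[1]-s[1]]
    r=least_squares(f,[-.003,-.03],x_scale=.01).x; print(rs,r.round(4))
E
```

```text
0.042 0.0115 w4 [ 0.0044 -0.0391  0.016 ] w7 [ 0.0047 -0.0403  0.3821] [262. 265.]
0.042 0.012 w4 [ 0.0024 -0.0365 -0.0078] w7 [ 0.0018 -0.0364  0.3657] [266. 266.]
0.042 0.0125 w4 [ 0.0005 -0.034  -0.0309] w7 [-0.0011 -0.0325  0.3495] [271. 267.]
0.042 0.013 w4 [-0.0012 -0.0316 -0.0532] w7 [-0.004  -0.0287  0.3333] [276. 268.]
0.0435 0.0115 w4 [ 0.0038 -0.0383  0.0263] w7 [ 0.0047 -0.0403  0.3821] [260. 265.]
0.0435 0.012 w4 [ 0.0018 -0.0356  0.0029] w7 [ 0.0018 -0.0364  0.3657] [264. 266.]
0.0435 0.0125 w4 [-0.0001 -0.033  -0.0198] w7 [-0.0011 -0.0325  0.3495] [269. 267.]
0.0435 0.013 w4 [-0.0019 -0.0306 -0.0417] w7 [-0.004  -0.0287  0.3333] [274. 268.]
0.012 [ 0.002  -0.0358]
0.0125 [-0.0013 -0.0314]
0.013 [-0.0046 -0.027 ]
```

step_arm:
  moves:
    - [0,0.1,-0.13,0,20]
    - [0,0.3,-0.14,0,20]
    - [0,0.55,-0.14,0,20]
    - [0,0.8,-0.14,0,20]
    - [0,0.9,-0.14,0,20]
    - [0,1.0,-0.14,0,20]
    - [0,1.0,-0.14,0,20]
    - [0,1.0,-0.14,0,20]
    - [0,1.0,-0.14,0,20]

```text
t: 7.65
ee_pos: [0.592, 0.1762, 0.2416]
orientation: [1.043, 2.963, -0.009]
wrist_force: [0.3, 0.3, -0.7]
finger_gap: 0.0296
```

Run:
```python
from h import *
plan([0.607,.206,.245],115.8)
K,R,t=cam('wrist'); np.savez('camA.npz',K=K,R=R,t=t)
w=arm.camera('wrist')
cv2.imwrite('pics/w8.png',w)
```

```text
t 7.65 jaw yaw 51.2 tcp [0.592  0.1762 0.2416] joints [ 0.17  0.47  0.14  1.24 -0.01  0.85] tool z [-0.0014 -0.0053 -1.    ] -> shift [ 0.0348  0.1629 -0.0179] roll -0.3588203594549627
```

View pics/w8.png

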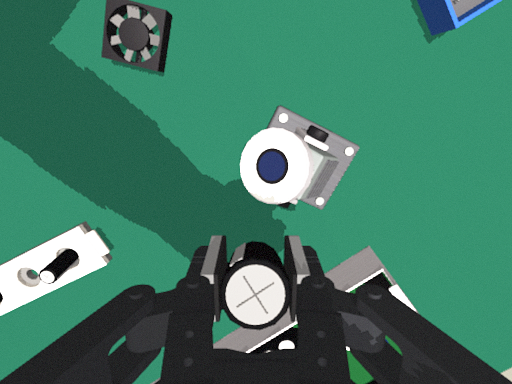

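Glass at about (272,166), three plate bolts, both knobs visible. Second view with the final roll.

step_arm:
  moves:
    - [0.035,0.163,-0.02,-0.045,20]
    - [0.035,0.163,-0.02,-0.09,20]
    - [0.035,0.163,-0.02,-0.135,20]
    - [0.035,0.163,-0.02,-0.18,20]
    - [0.035,0.163,-0.02,-0.225,20]
    - [0.035,0.163,-0.02,-0.27,20]
    - [0.035,0.163,-0.02,-0.315,20]
    - [0.035,0.163,-0.02,-0.359,20]
    - [0.035,0.163,-0.02,-0.359,20]
    - [0.035,0.163,-0.02,-0.359,20]

```text
t: 8.7
ee_pos: [0.607, 0.2055, 0.2459]
orientation: [0.694, -3.062, 0.008]
wrist_force: [-0.0, -0.4, -0.3]
finger_gap: 0.0292
```

Run:
```python
from h import *
plan([0.607,.206,.245],115.8)
K,R,t=cam('wrist'); np.savez('camB.npz',K=K,R=R,t=t)
w=arm.camera('wrist')
cv2.imwrite('pics/w9.png',w)
w8=cv2.imread('pics/w8.png')
cv2.imwrite('pics/w8c.png',cv2.resize(w8[95:220,230:370],None,fx=5,fy=4.7*5/4.7,interpolation=2)[:600])
```

```text
t 8.7 jaw yaw 115.5 tcp [0.607  0.2055 0.2459] joints [ 0.21  0.51  0.23  1.28 -0.   -0.23] tool z [-7.0e-04 -5.2e-03 -1.0e+00] -> shift [-0.0013  0.0024  0.0047] roll -0.0013968943743273756
```

View pics/w9.png

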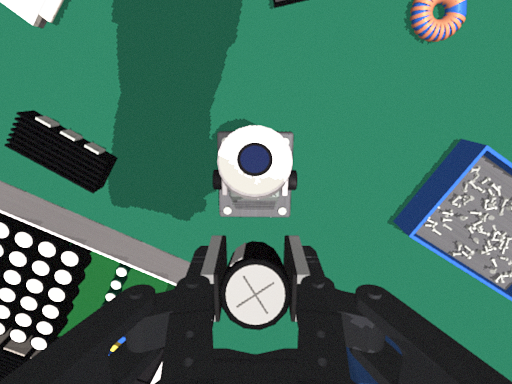

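View pics/w8c.png

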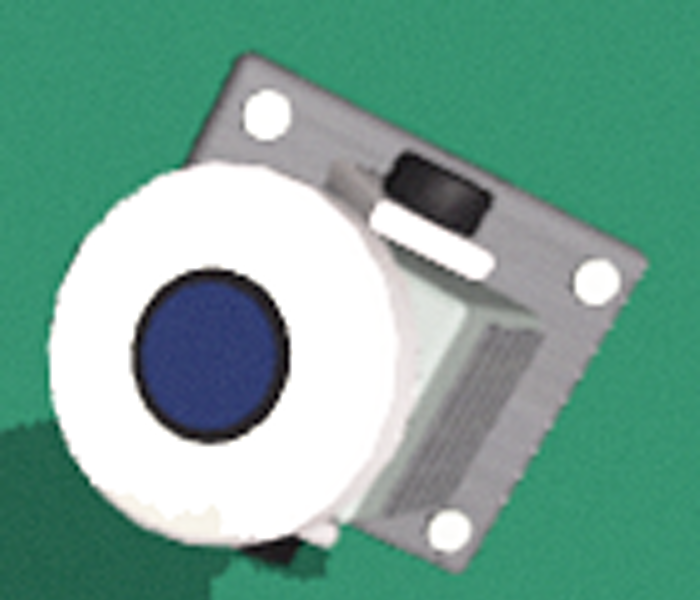

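```bash
python3 - <<'E'
import cv2
w=cv2.imread('pics/w9.png'); cv2.imwrite('pics/w9c.png',cv2.resize(w[118:225,200:310],None,fx=5.5,fy=5.5,interpolation=2))
E
cat > glass.py <<'E'
from h import *
def ld(n): z=np.load(n); return z['K'],z['R'],z['t']
A,B=ld('camA.npz'),ld('camB.npz')
def blob(im,roi,f):
    x0,y0,x1,y1=roi; h=im[y0:y1,x0:x1].astype(int); mk=(f(h)).astype(np.uint8)*255
    c=max(cv2.findContours(mk,0,1)[0],key=cv2.contourArea); (e,ax,an)=cv2.fitEllipse(c); return np.array(e)+[x0,y0],ax,an
blue=lambda h:(h[...,0]>h[...,1]+25)&(h[...,0]>h[...,2]+25)
white=lambda h:h.min(2)>200
a=cv2.imread('pics/w8.png');b=cv2.imread('pics/w9.png')
if __name__=='__main__':
    ga=blob(a,(250,140,295,190),blue); gb=blob(b,(235,140,275,178),blue)
    print(ga,gb); G,e=tri(A,ga[0],B,gb[0]); print('glass',G,e)
    print('expect top/side px',proj(cam('top'),G),proj(cam('side'),G))
    for pa,pb in [((267,114),None),]: pass
    ba=[(283.2,117.8),(349.1,151.3),(319.9,201)]
    for p in ba: print('boltA z.01',onz(A,p,.01))
    for p in [(227.3,211),(282.5,211)]: print('boltB z.01',onz(B,p,.01))
E
python3 glass.py
```

```text
(array([271.31939697, 165.73438072]), (25.808870315551758, 28.87428855895996), 2.7735788822174072) (array([254.26401711, 158.67420197]), (27.014019012451172, 28.373981475830078), 94.42024993896484)
glass [0.58875452 0.19600607 0.12019297] 5.646862810910894e-05
expect top/side px [195.80547678 173.52301563] [245.75885349 160.55092264]
boltA z.01 [0.57689695 0.22884125 0.01      ]
boltA z.01 [0.65773294 0.26666674 0.01      ]
boltA z.01 [0.68798211 0.20274379 0.01      ]
boltB z.01 [0.6880898  0.20398606 0.01      ]
boltB z.01 [0.65720212 0.26823399 0.01      ]
```

View pics/w9c.png

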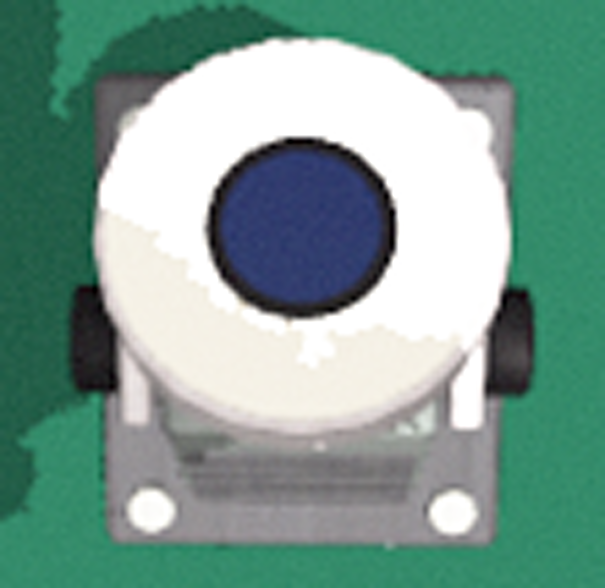

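Run:
```python
from glass import *
P=onz(B,(254.7,179.3),.066); 
kA=onz(A,(230+438/5-.5,95+194/5-.5),.066); kB1=onz(B,(200+512/5.5-.5,179.3),.066); kB0=onz(B,(200+95/5.5-.5,179.3),.066)
print('pivot',P,'knob A',kA,'knob B',kB1,kB0)
d=kB1-kB0; print('yaw knobs',np.degrees(np.arctan2(d[1],d[0]))-90)
for G in ([.5888,.1961,.1202],[.5888,.1963,.1225]):
    v=np.array(G)-P; x=np.array([np.cos(np.radians(25.6)),np.sin(np.radians(25.6)),0]); print(np.linalg.norm(v),v@x,v@[-x[1],x[0],0],'tilt',np.degrees(np.arctan2(-v@x,v[2])))
# tilt from ellipse ring outer, view A: ratio of axes
for im,roi in ((a,(236,120,318,210)),(b,(210,118,300,205))):
    print(blob(im,roi,blue if 0 else blue))
```

```text
pivot [0.61960847 0.21084283 0.066     ] knob A [0.60321923 0.24588875 0.066     ] knob B [0.60215487 0.2472005  0.066     ] [0.6371011  0.17440387 0.066     ]
yaw knobs 25.643462164403388
0.06406366371988524 -0.0341542492587104 1.6333659157295635e-05 tilt 32.217170002174726
0.06597655549934608 -0.03406783210895 0.00019670016443832356 tilt 31.088736631681563
(array([271.31939697, 165.73437881]), (25.808870315551758, 28.87428855895996), 2.7735788822174072)
(array([254.2640152 , 158.67420197]), (27.014019012451172, 28.373981475830078), 94.42024993896484)
```

Run:
```python
from h import *
plan([0.57,0.02,.2],51)
```

```text
t 8.75 jaw yaw 115.6 tcp [0.607  0.2056 0.2459] joints [ 0.22  0.52  0.23  1.28 -0.   -0.23] tool z [-7.0e-04 -5.2e-03 -1.0e+00] -> shift [ 0.5668 -0.756   0.2343] roll 0.35874529591012033
```

step_arm:
  moves:
    - [0.12,-0.16,0,0.045,20]
    - [0.24,-0.32,0,0.09,20]
    - [0.36,-0.48,0,0.135,20]
    - [0.48,-0.64,0,0.18,20]
    - [0.56,-0.75,0.1,0.225,20]
    - [0.56,-0.75,0.2,0.27,20]
    - [0.56,-0.75,0.23,0.315,20]
    - [0.56,-0.75,0.23,0.36,20]

```text
t: 9.55
ee_pos: [0.5698, 0.0212, 0.1997]
orientation: [-1.069, -2.953, 0.009]
wrist_force: [-0.2, -0.2, -0.7]
finger_gap: 0.0288
```

Run:
```python
from h import *
plan([0.5312,-0.1562,.1],-11.7)
```

```text
t 9.55 jaw yaw 50.2 tcp [0.5698 0.0212 0.1997] joints [-0.09  0.4  -0.08  1.09 -0.01  0.61] tool z [-0.0028 -0.005  -1.    ] -> shift [-0.4191 -0.802   0.5035] roll 0.3438940580016143
```

step_arm:
  moves:
    - [-0.1,-0.2,0,0.045,20]
    - [-0.2,-0.4,0,0.09,20]
    - [-0.3,-0.6,0,0.135,20]
    - [-0.42,-0.8,0,0.18,20]
    - [-0.42,-0.802,0.1,0.225,20]
    - [-0.42,-0.802,0.2,0.27,20]
    - [-0.42,-0.802,0.35,0.315,20]
    - [-0.42,-0.802,0.5,0.344,20]
    - [-0.42,-0.802,0.5,0.344,20]

```text
t: 10.45
ee_pos: [0.5286, -0.1553, 0.0975]
orientation: [-2.438, -1.976, 0.013]
wrist_force: [-0.5, 0.1, -0.8]
finger_gap: 0.0293
```

Run:
```python
from h import *
plan([0.5312,-0.1562,.0300],-11.7)
w=arm.camera('wrist')
cv2.imwrite('pics/w10.png',w)
```

```text
t 10.45 jaw yaw -12.0 tcp [ 0.5286 -0.1553  0.0975] joints [-0.42  0.45 -0.28  0.84 -0.01  1.36] tool z [-0.0085 -0.0024 -1.    ] -> shift [-2.000e-04  1.620e-02  3.376e-01] roll -0.001425865005761769
```

View pics/w10.png

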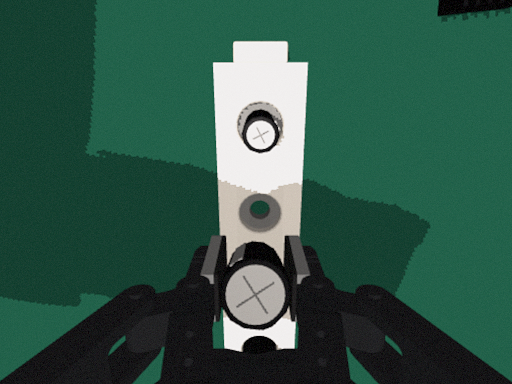

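step_arm:
  moves:
    - [0,0.016,0.1,0,20]
    - [0,0.016,0.2,0,20]
    - [0,0.016,0.28,0,20]
    - [0,0.016,0.337,0,20]
    - [0,0.016,0.337,0,20]
    - [0,0.016,0.337,0,20]
  newtons: 20

```text
t: 11.1
ee_pos: [0.5334, -0.157, 0.0334]
orientation: [2.436, 1.983, -0.01]
wrist_force: [-0.2, -0.1, -1.4]
finger_gap: 0.0291
```

Run:
```python
from h import *
plan([0.5288+.203*.0245,-0.1679+.979*.0245,.0300],-11.7)
print(arm.sense()['wrist_force'],arm.sense()['torque'])
```

```text
t 11.1 jaw yaw -11.7 tcp [ 0.5334 -0.157   0.0334] joints [-0.41  0.54 -0.34  0.69 -0.01  1.36] tool z [-0.0048 -0.0041 -1.    ] -> shift [ 0.0644 -0.0112  0.0166] roll 1.3746127671904812e-05
[-0.21499489 -0.06068763 -1.40511613] [-0.01509278  0.01566898 -0.0380384 ]
```

step_arm:
  moves:
    - [0,-0.011,0.016,0,20]
    - [0.015,-0.011,0.016,0,20]
    - [0.03,-0.011,0.016,0,20]
    - [0.04,-0.011,0.016,0,20]
    - [0.05,-0.011,0.016,0,20]
    - [0.058,-0.011,0.016,0,20]
    - [0.065,-0.011,0.016,0,20]
    - [0.065,-0.011,0.016,0,20]
    - [0.065,-0.011,0.016,0,20]

```text
t: 12.0
ee_pos: [0.5339, -0.1454, 0.0305]
orientation: [2.435, 1.981, -0.014]
wrist_force: [-2.2, -7.8, 0.1]
finger_gap: 0.0288
```

Run:
```python
from h import *
plan([0.5288+.203*.0245,-0.1679+.979*.0245,.0300],-11.7)
print(arm.sense()['wrist_force'],arm.sense()['torque'])
```

```text
t 12.0 jaw yaw -11.7 tcp [ 0.5339 -0.1454  0.0305] joints [-0.39  0.54 -0.35  0.68 -0.01  1.38] tool z [-0.005  -0.0076 -1.    ] -> shift [ 0.0071 -0.0021  0.0026] roll -0.00024149802157103926
[-2.23788789 -7.83216838  0.12308295] [-1.73343746  0.45863309  0.03729341]
```

step_arm:
  moves:
    - [0,0,-0.1,0,20]
    - [0,0,-0.25,0,20]
    - [0,0,-0.35,0,20]
    - [0,0,-0.35,0,20]
    - [0,0,-0.35,0,20]

```text
t: 12.5
ee_pos: [0.5344, -0.1446, 0.1006]
orientation: [2.434, 1.981, -0.013]
wrist_force: [-0.6, -0.2, -1.0]
finger_gap: 0.0291
```

Run:
```python
from h import *
plan([0.5288+.203*.0245,-0.1679+.979*.0245,.0300],-11.7)
w=arm.camera('wrist')
cv2.imwrite('pics/w11.png',w)
cv2.imwrite('pics/w11c.png',cv2.resize(cv2.convertScaleAbs(w[210:345,195:315],alpha=2,beta=20),None,fx=4.4,fy=4.4,interpolation=2))
```

```text
t 12.5 jaw yaw -11.7 tcp [ 0.5344 -0.1446  0.1006] joints [-0.39  0.45 -0.28  0.84 -0.01  1.38] tool z [-0.0043 -0.0077 -1.    ] -> shift [ 0.0059 -0.003   0.353 ] roll -0.0001603131706119143
```

View pics/w11c.png

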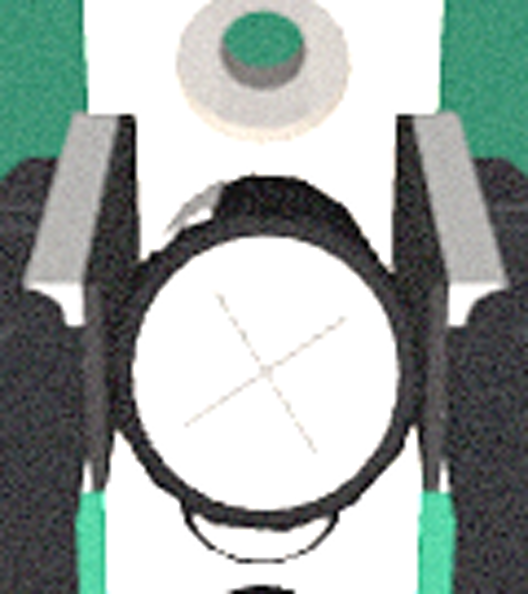

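Run:
```python
from tilt import *
for rs in (.0115,.012,.0125):
    q=solve(crop(235),crop(511),crop(177),rs)[0]; print(rs,q.round(4),np.degrees(q[2]))
    q=solve(crop(237),crop(507),crop(140),rs)[0]; print('  w7',q.round(4),np.degrees(q[2]))
```

```text
0.0115 [ 0.0046 -0.0406  0.4757] 27.256966751531166
  w7 [ 0.0044 -0.0404  0.3823] 21.906541096808592
0.012 [ 0.0015 -0.0364  0.4617] 26.454105012982577
  w7 [ 0.0014 -0.0364  0.366 ] 20.967581073070246
0.0125 [-0.0016 -0.0323  0.4477] 25.65376698558721
  w7 [-0.0015 -0.0325  0.3497] 20.035441091444003
```

step_arm:
  moves:
    - [-0.035,0,0.1,0,20]
    - [-0.035,0,0.2,0,20]
    - [-0.035,0,0.3,0,20]
    - [-0.035,0,0.363,0,20]
    - [-0.035,0,0.363,0,20]
    - [-0.035,0,0.363,0,20]

```text
t: 13.15
ee_pos: [0.5318, -0.1517, 0.0267]
orientation: [2.436, 1.982, -0.015]
wrist_force: [1.4, -1.0, -1.0]
finger_gap: 0.0293
```

Run:
```python
from h import *
plan([0.5288+.203*.0265,-0.1679+.979*.0265,.0280],-11.7)
print(arm.sense()['wrist_force'],arm.sense()['torque'])
```

```text
t 13.15 jaw yaw -11.7 tcp [ 0.5318 -0.1517  0.0267] joints [-0.4   0.54 -0.36  0.68 -0.01  1.37] tool z [-0.0065 -0.0068 -1.    ] -> shift [ 0.0499  0.0018 -0.007 ] roll -0.00015408749770465924
[ 1.40903679 -0.95023078 -1.02560137] [-0.0411718  -0.25032244  0.01145182]
```

step_arm:
  moves:
    - [0.01,0,-0.007,0,20]
    - [0.02,0,-0.007,0,20]
    - [0.03,0,-0.007,0,20]
    - [0.038,0,-0.007,0,20]
    - [0.046,0,-0.007,0,20]
    - [0.053,0,-0.007,0,20]
    - [0.053,0,-0.007,0,20]
    - [0.053,0,-0.007,0,20]

```text
t: 13.95
ee_pos: [0.5342, -0.1428, 0.0286]
orientation: [2.434, 1.979, -0.017]
wrist_force: [-1.5, -7.7, 2.9]
finger_gap: 0.0288
```

Run:
```python
from h import *
plan([0.5288+.203*.0265,-0.1679+.979*.0265,.0280],-11.7)
print(arm.sense()['wrist_force'],arm.sense()['torque'])
```

```text
t 13.95 jaw yaw -11.8 tcp [ 0.5342 -0.1428  0.0286] joints [-0.39  0.54 -0.36  0.68 -0.01  1.39] tool z [-0.0061 -0.0101 -0.9999] -> shift [ 0.0041 -0.001   0.0029] roll -0.00042051107880393743
[-1.49808575 -7.65398647  2.86974719] [-1.68317565  0.29808903  0.0411106 ]
```

step_arm:
  moves:
    - [0,0,-0.1,0,20]
    - [0,0,-0.25,0,20]
    - [0,0,-0.37,0,20]
    - [0,0,-0.37,0,20]
    - [0,0,-0.37,0,20]

```text
t: 14.45
ee_pos: [0.5348, -0.1418, 0.1028]
orientation: [2.434, 1.979, -0.017]
wrist_force: [-0.5, 0.2, -0.3]
finger_gap: 0.0291
```

Run:
```python
from h import *
plan([0.5288+.203*.0265,-0.1679+.979*.0265,.0280],-11.7)
w=arm.camera('wrist')
cv2.imwrite('pics/w12.png',w)
cv2.imwrite('pics/w12c.png',cv2.resize(cv2.convertScaleAbs(w[210:345,195:315],alpha=2,beta=20),None,fx=4.4,fy=4.4,interpolation=2))
```

```text
t 14.45 jaw yaw -11.8 tcp [ 0.5348 -0.1418  0.1028] joints [-0.38  0.45 -0.28  0.85 -0.01  1.39] tool z [-0.0054 -0.0101 -0.9999] -> shift [ 0.0028 -0.0016  0.3738] roll -0.0003580707280242734
```

View pics/w12c.png

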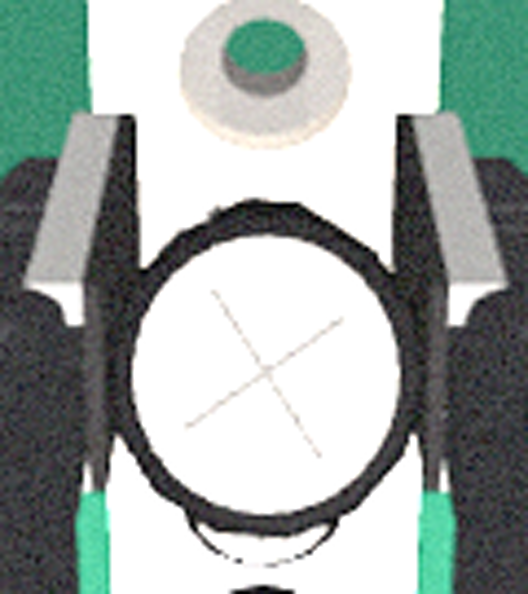

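```bash
python3 - <<'E'
from tilt import *
for rs in (.0115,.012,.0125):
    q=solve(crop(235),crop(514),crop(200),rs)[0]; print(rs,q.round(4),np.degrees(q[2]))
    th=q[2];n=np.array([np.cos(th),0,np.sin(th)]);T=np.array([q[0],0,q[1]]);print('top rim apex crop v',(v_of(T+.015*n)[1]+.5-210)*4.4,(v_of(T+.0143*n)[1]+.5-210)*4.4)
E
python3 - <<'E'
import cv2
w=cv2.imread('pics/w12.png'); cv2.imwrite('pics/w12d.png',cv2.resize(cv2.convertScaleAbs(w[250:275,215:295],alpha=3.5,beta=0),None,fx=10,fy=10,interpolation=0))
E
```

```text
0.0115 [ 0.0047 -0.0409  0.5315] 30.454129950956943
top rim apex crop v 194.4993786897904 202.56002678430391
0.012 [ 0.0016 -0.0366  0.5191] 29.73995171981008
top rim apex crop v 201.61010780612094 209.37278962693685
0.0125 [-0.0016 -0.0324  0.5066] 29.026592323241903
top rim apex crop v 208.19559637310635 215.68151928086604
```

View pics/w12d.png

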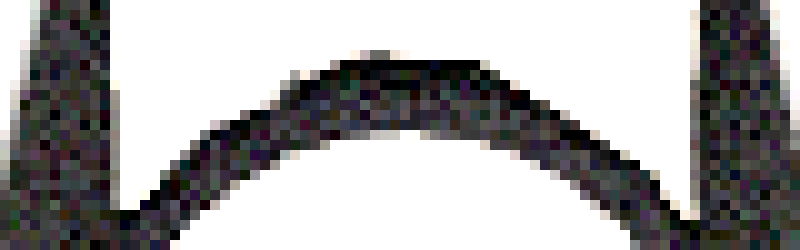

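step_arm:
  moves:
    - [-0.03,0,0.1,0,20]
    - [-0.03,0,0.2,0,20]
    - [-0.03,0,0.3,0,20]
    - [-0.03,0,0.372,0,20]
    - [-0.03,0,0.372,0,20]
    - [-0.03,0,0.372,0,20]

```text
t: 15.1
ee_pos: [0.5316, -0.1478, 0.0267]
orientation: [2.437, 1.981, -0.019]
wrist_force: [-0.9, 0.7, -0.6]
finger_gap: 0.029
```

Run:
```python
from h import *
plan([0.5288+.203*.0269,-0.1679+.979*.0269,.0285],-11.7)
print(arm.sense()['wrist_force'],arm.sense()['torque'])
```

```text
t 15.1 jaw yaw -11.8 tcp [ 0.5316 -0.1478  0.0267] joints [-0.4   0.54 -0.36  0.68 -0.01  1.38] tool z [-0.0089 -0.0087 -0.9999] -> shift [ 0.0334  0.0067 -0.0095] roll -0.00038063979913766213
[-0.90196373  0.73349518 -0.59004188] [0.06032443 0.01105263 0.02148158]
```

step_arm:
  moves:
    - [0.01,0.003,-0.0095,0,20]
    - [0.02,0.006,-0.0095,0,20]
    - [0.03,0.006,-0.0095,0,20]
    - [0.038,0.006,-0.0095,0,20]
    - [0.038,0.006,-0.0095,0,20]
    - [0.038,0.006,-0.0095,0,20]

```text
t: 15.7
ee_pos: [0.5344, -0.1417, 0.0289]
orientation: [2.436, 1.979, -0.022]
wrist_force: [-1.6, -5.5, 0.9]
finger_gap: 0.0293
```

Run:
```python
from h import *
plan([0.5288+.203*.0269,-0.1679+.979*.0269,.0285],-11.7)
print(arm.sense()['wrist_force'],arm.sense()['torque'])
```

```text
t 15.7 jaw yaw -11.8 tcp [ 0.5344 -0.1417  0.0289] joints [-0.38  0.54 -0.35  0.68 -0.01  1.39] tool z [-0.0089 -0.0113 -0.9999] -> shift [ 0.0007 -0.0006  0.002 ] roll -0.0005683815436308729
[-1.64571543 -5.48700892  0.86403088] [-1.38109184  0.40560895  0.02433876]
```

step_arm:
  moves:
    - [0,0,-0.1,0,20]
    - [0,0,-0.25,0,20]
    - [0,0,-0.37,0,20]
    - [0,0,-0.37,0,20]
    - [0,0,-0.37,0,20]
  newtons: 40

```text
t: 16.2
ee_pos: [0.5353, -0.1407, 0.1032]
orientation: [2.435, 1.979, -0.021]
wrist_force: [-0.9, 0.5, -0.6]
finger_gap: 0.0291
```

Run:
```python
from h import *
plan([0.5698,0.0212,.1997],50)
w=arm.camera('wrist')
cv2.imwrite('pics/w13.png',w)
cv2.imwrite('pics/w13d.png',cv2.resize(cv2.convertScaleAbs(w[250:275,215:295],alpha=3.5,beta=0),None,fx=10,fy=10,interpolation=0))
# silver disc ellipse
g=cv2.cvtColor(w,6)[240:345,215:300]; 
for n in ['w12','w13']:
    g=cv2.cvtColor(cv2.imread(f'pics/{n}.png'),6); print(n,[int(x) for x in g[250:275,255]],[int(x) for x in g[318:338,255]])
```

```text
t 16.2 jaw yaw -11.8 tcp [ 0.5353 -0.1407  0.1032] joints [-0.38  0.45 -0.27  0.85 -0.01  1.4 ] tool z [-0.008  -0.0115 -0.9999] -> shift [ 0.8215  0.0011 -0.4932] roll -0.34325791443168957
w12 [190, 190, 192, 195, 167, 73, 0, 12, 1, 15, 24, 25, 10, 77, 150, 175, 169, 170, 168, 173, 172, 173, 170, 171, 170] [174, 173, 172, 174, 174, 176, 176, 176, 135, 10, 27, 24, 14, 24, 104, 199, 240, 240, 243, 202]
w13 [194, 191, 191, 190, 192, 198, 165, 30, 11, 1, 19, 21, 16, 63, 135, 174, 168, 170, 170, 169, 171, 168, 169, 167, 169] [173, 172, 171, 170, 175, 172, 173, 177, 156, 74, 22, 21, 12, 14, 51, 117, 199, 236, 240, 218]
```

View pics/w13d.png

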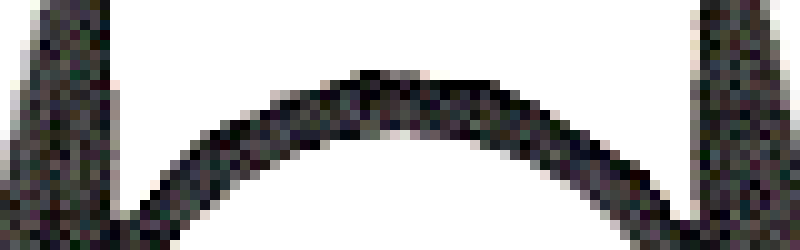

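step_arm:
  moves:
    - [0,0,-0.2,-0.02,20]
    - [0.1,0,-0.4,-0.06,20]
    - [0.25,0,-0.55,-0.1,20]
    - [0.4,0,-0.6,-0.145,20]
    - [0.55,0,-0.6,-0.19,20]
    - [0.7,0,-0.6,-0.235,20]
    - [0.82,0,-0.6,-0.28,20]
    - [0.82,0,-0.6,-0.32,20]
    - [0.82,0,-0.6,-0.343,20]
    - [0.82,0,-0.6,-0.343,20]

```text
t: 17.25
ee_pos: [0.5686, 0.0217, 0.2189]
orientation: [-1.071, -2.945, 0.022]
wrist_force: [-0.2, 0.2, -0.4]
finger_gap: 0.0291
```

```bash
cat > fin.py <<'E'
from glass import *
yaw=np.radians(25.6); tl=np.radians(31.4)
xs=np.array([np.cos(yaw),np.sin(yaw),0]); d=-np.sin(tl)*xs+np.array([0,0,np.cos(tl)])
G=np.array([.5888,.1961,.1219])
def target(th_deg=31.0,T=(0.,0.,-.034),back=0.0,roll_to=115.6):
    s,R,e=pose(); th=np.radians(th_deg)
    y=np.degrees(np.arctan2(R[1,1],R[0,1])); dy=(roll_to-y+180)%360-180
    Rf=R@Rn.from_rotvec([0,0,np.radians(-dy)]).as_matrix()
    a=np.array([np.sin(th),0,-np.cos(th)]); b=np.array(T)-.05*a
    aw=Rf@a; ang=np.degrees(np.arccos(aw@d))
    W=G+(.06+back)*d-Rf@b
    sh=R.T@(W-e)/.2
    print('t',s['t'],'tcp',e.round(4),'target',W.round(4),'shift',sh.round(4),'roll',round(-dy/180,4),'axis err deg',ang.round(2),'can lean',np.degrees(np.arccos(aw[2])),'tool z',R[:,2].round(4),'j',s['joint_pos'].round(2),s['finger_gap'])
    bw=e+R@b; print('base now',bw.round(4),'along',((bw-G)@d).round(4),'off',np.linalg.norm(np.cross(bw-G,d)).round(4))
if __name__=='__main__':
    for n,(C,im,roi) in dict(A=(A,a,(250,140,295,190)),B=(B,b,(235,140,275,178))).items():
        el=blob(im,roi,blue); o,r=ray(C,el[0]); r/=np.linalg.norm(r)
        print(n,'ratio',min(el[1])/max(el[1]),[ (t,round(float(-r@(-np.sin(np.radians(t))*xs+np.array([0,0,np.cos(np.radians(t))]))),3)) for t in (26,29,31.4,34,37)])
    target(back=.05); target()
E
python3 fin.py
```

```text
A ratio 0.8938357134878402 [(26, 0.935), (29, 0.919), (31.4, 0.904), (34, 0.885), (37, 0.862)]
B ratio 0.9520700870077973 [(26, 0.972), (29, 0.958), (31.4, 0.945), (34, 0.93), (37, 0.909)]
t 17.25 tcp [0.5686 0.0217 0.2189] target [0.514  0.1603 0.225 ] shift [ 0.6544  0.3552 -0.0349] roll -0.3642 axis err deg 1.29 can lean 30.127016896708415 tool z [-0.0118 -0.0106 -0.9999] j [-0.08  0.39 -0.04  1.15 -0.01  0.61] 0.02907909988340317
base now [0.5882 0.0051 0.21  ] along 0.1184 off 0.1738
t 17.25 tcp [0.5686 0.0217 0.2189] target [0.5375 0.1716 0.1824] shift [0.6    0.4771 0.1765] roll -0.3642 axis err deg 1.29 can lean 30.127016896708415 tool z [-0.0118 -0.0106 -0.9999] j [-0.08  0.39 -0.04  1.15 -0.01  0.61] 0.02907909988340317
base now [0.5882 0.0051 0.21  ] along 0.1184 off 0.1738
```

step_arm:
  moves:
    - [0.15,0.08,-0.035,-0.045,20]
    - [0.3,0.16,-0.035,-0.09,20]
    - [0.45,0.24,-0.035,-0.135,20]
    - [0.6,0.32,-0.035,-0.18,20]
    - [0.654,0.355,-0.035,-0.225,20]
    - [0.654,0.355,-0.035,-0.27,20]
    - [0.654,0.355,-0.035,-0.315,20]
    - [0.654,0.355,-0.035,-0.364,20]
    - [0.654,0.355,-0.035,-0.364,20]
    - [0.654,0.355,-0.035,-0.364,20]

```text
t: 18.25
ee_pos: [0.5138, 0.16, 0.2245]
orientation: [0.683, -3.051, 0.012]
wrist_force: [0.0, 0.1, -0.5]
finger_gap: 0.0287
```

```bash
python3 fin.py
python3 - <<'E'
from h import *
w=arm.camera('wrist')
cv2.imwrite('pics/w14.png',w)
cv2.imwrite('pics/w14c.png',cv2.resize(cv2.convertScaleAbs(w[210:345,195:315],alpha=2,beta=20),None,fx=4.4,fy=4.4,interpolation=2))
E
```

```text
A ratio 0.8938357134878402 [(26, 0.935), (29, 0.919), (31.4, 0.904), (34, 0.885), (37, 0.862)]
B ratio 0.9520700870077973 [(26, 0.972), (29, 0.958), (31.4, 0.945), (34, 0.93), (37, 0.909)]
t 18.25 tcp [0.5138 0.16   0.2245] target [0.514  0.1603 0.2251] shift [-0.0015  0.0009 -0.0027] roll -0.0021 axis err deg 1.34 can lean 30.073831889715965 tool z [-0.0128 -0.0107 -0.9999] j [ 0.17  0.33 -0.11  1.14 -0.01 -0.27] 0.028663014604358886
base now [0.537  0.1709 0.2153] along 0.1097 off 0.0006
t 18.25 tcp [0.5138 0.16   0.2245] target [0.5375 0.1716 0.1824] shift [-0.1352  0.0026  0.2085] roll -0.0021 axis err deg 1.34 can lean 30.073831889715965 tool z [-0.0128 -0.0107 -0.9999] j [ 0.17  0.33 -0.11  1.14 -0.01 -0.27] 0.028663014604358886
base now [0.537  0.1709 0.2153] along 0.1097 off 0.0006
```

View pics/w14.png

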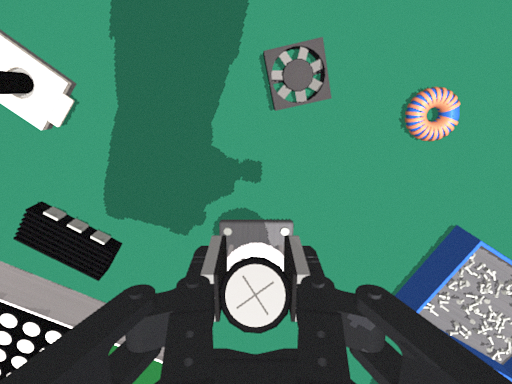

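View pics/w14c.png

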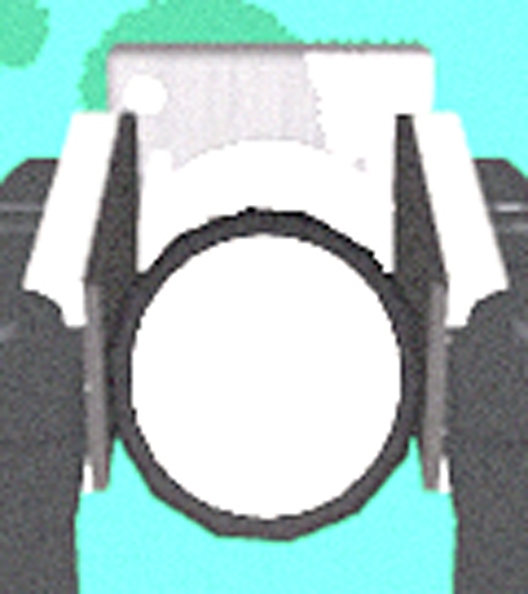

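step_arm:
  moves:
    - [-0.03,0,0.05,-0.002,20]
    - [-0.06,0,0.1,-0.002,20]
    - [-0.09,0.002,0.15,-0.002,20]
    - [-0.12,0.003,0.185,-0.002,20]
    - [-0.135,0.003,0.208,-0.002,20]
    - [-0.135,0.003,0.208,-0.002,20]
    - [-0.135,0.003,0.208,-0.002,20]
    - [-0.135,0.003,0.208,-0.002,20]

```text
t: 19.1
ee_pos: [0.5376, 0.1717, 0.1831]
orientation: [0.693, -3.05, 0.012]
wrist_force: [0.1, -0.3, -0.4]
finger_gap: 0.029
```

```bash
python3 fin.py|tail -2
python3 - <<'E'
from h import *
from fin import G,d
s=arm.sense(); print(s['wrist_force'],s['joint_vel'].round(4))
S=arm.camera('side');T=arm.camera('top');cv2.imwrite('pics/w15.png',arm.camera('wrist'))
cv2.imwrite('pics/s15.png',S);cv2.imwrite('pics/t15.png',T)
for n,im in (('side',S),('top',T)):
    c=cam(n); u=proj(c,G); b=proj(c,G+.06*d); t=proj(c,G+.11*d); print(n,u,b,t)
    x,y=int(u[0]),int(u[1]); x0,y0=x-35,y-45
    cv2.imwrite(f'pics/{n}15c.png',cv2.resize(im[y0:y0+75,x0:x0+75],None,fx=8,fy=8,interpolation=2)); print('crop',x0,y0)
E
```

```text
t 19.1 tcp [0.5376 0.1717 0.1831] target [0.5375 0.1716 0.1824] shift [ 0.0007 -0.0002  0.0034] roll 0.0001 axis err deg 1.3 can lean 30.118007476371258 tool z [-0.012  -0.0107 -0.9999] j [ 0.18  0.41 -0.11  1.06 -0.01 -0.26] 0.02897095318910968
base now [0.5607 0.1827 0.1738] along 0.0605 off 0.0005
[ 0.07832658 -0.34253962 -0.36726261] [ 0.0006 -0.0033 -0.0021 -0.0011  0.0007  0.0007]
side [245.73742582 160.12812097] [241.5548927  151.41664433] [237.8436137  143.68670665]
crop 210 115
top [195.67808361 173.40663622] [197.51940682 181.02985911] [199.21910444 188.0667409 ]
crop 160 128
```

View pics/side15c.png

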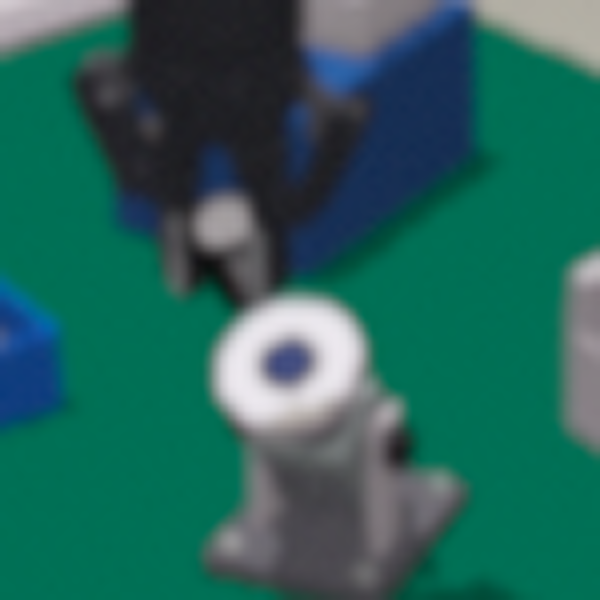

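View pics/top15c.png

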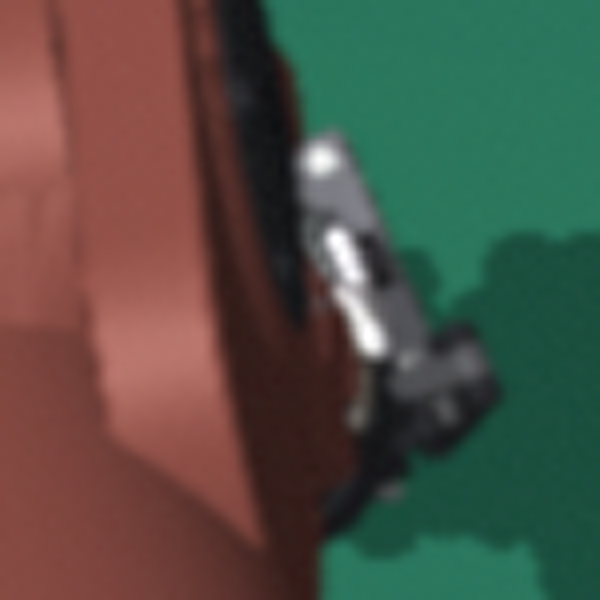

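View pics/w15.png

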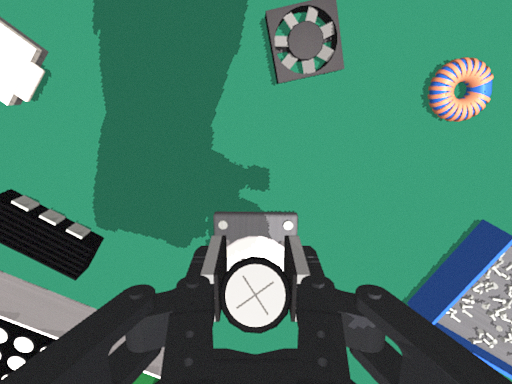

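Run:
```python
from h import *
from fin import G,d
S=cv2.imread('pics/s15.png'); c=cam('side')
g=cv2.cvtColor(S,6); print(g[134:152,230:247])
T=G+.11*d
def cen(x0,y0,x1,y1,lo):
    p=g[y0:y1,x0:x1].astype(float)-lo; p[p<0]=0; ys,xs=np.mgrid[y0:y1,x0:x1]; return (xs*p).sum()/p.sum(),(ys*p).sum()/p.sum()
print('disc',cen(233,138,242,147,80),'pred',proj(c,T))
for e in np.eye(3): print('px per mm',(proj(c,T+.001*e)-proj(c,T)).round(3))
print('los',(proj(c,T+.001*d)-proj(c,T)).round(3))
# ellipse of blue for same image
print('glass px', G)
# early check: known 30x50 top at z .06 
S0=cv2.imread('pics/side0.png')
```

```text
[[ 31  32  31  29  33  38  42  43  42  36  34  34  34  33  35  35  41]
 [ 34  31  30  28  32  40  44  47  44  38  34  33  31  33  33  36  41]
 [ 31  32  30  32  35  40  46  47  45  40  34  32  32  29  34  36  40]
 [ 32  33  32  34  35  41  47  49  47  39  34  31  31  31  34  35  39]
 [ 33  33  30  33  37  45  55  63  65  58  46  35  30  32  34  36  36]
 [ 36  32  32  32  42  62  85  98 102  94  75  49  32  33  35  34  34]
 [ 38  38  35  38  59  93 120 134 138 131 108  68  37  31  34  33  33]
 [ 46  53  51  52  85 123 146 155 156 151 132  85  42  31  34  34  32]
 [ 57  69  68  67 106 142 156 160 160 157 142  99  53  34  30  32  34]
 [ 62  77  75  73 110 147 159 161 159 157 141 107  67  41  31  32  37]
 [ 62  77  75  66  97 136 153 156 150 143 127 104  80  53  34  33  41]
 [ 66  74  73  57  70 104 124 128 122 110  99  95  84  57  36  34  41]
 [ 69  77  75  51  42  58  74  80  81  81  84  91  85  59  36  33  39]
 [ 73  81  81  54  26  23  29  39  62  80  89  94  88  60  37  32  41]
 [ 76  85  85  59  29  18  17  29  57  83  96  97  89  63  36  36  42]
 [ 80  88  88  62  32  29  25  26  45  75  91  95  89  64  39  37  49]
 [ 82  92  90  63  42  43  38  29  32  58  81  90  89  67  47  54  65]
 [ 79  89  85  69  59  57  56  42  33  45  69  85  90  82  82  98 108]]
disc (np.float64(237.54266211604096), np.float64(142.43899317406144)) pred [237.8436137  143.68670665]
px per mm [ 0.228 -0.09 ]
px per mm [-0.182 -0.098]
px per mm [-0.012 -0.262]
los [-0.076 -0.159]
glass px [0.5888 0.1961 0.1219]
```

step_arm:
  moves:
    - [0,0,0.008,0,20]
    - [0,0,0.015,0,20]
    - [0,0,0.015,0,20]
    - [0,0,0.015,0,20]
    - [0,0,0.015,0,20]

```text
t: 19.75
ee_pos: [0.5376, 0.1716, 0.1801]
orientation: [0.693, -3.05, 0.012]
wrist_force: [0.3, -0.8, -0.9]
finger_gap: 0.0291
```

Run:
```python
from h import *
from fin import G,d
import fin
fin.target(); fin.target(T=(.0016,0,-.0366))
s=arm.sense(); print(s['wrist_force'],s['joint_vel'].round(4))
S=arm.camera('side');w=arm.camera('wrist');cv2.imwrite('pics/s16.png',S);cv2.imwrite('pics/w16.png',w)
g=cv2.cvtColor(S,6)
x0,y0,x1,y1=233,138,242,147
p=g[y0:y1,x0:x1].astype(float)-80; p[p<0]=0; ys,xs=np.mgrid[y0:y1,x0:x1]; u=np.array([(xs*p).sum()/p.sum(),(ys*p).sum()/p.sum()]); print(u)
h=S[152:168,238:256].astype(int); m=((h[...,0]-h[...,2])>30)&(h[...,0]>h[...,1]+20); yy,xx=np.nonzero(m); gs=np.array([xx.mean()+238,yy.mean()+152]); c=cam('side'); off=gs-proj(c,G); print('glass',gs,off)
# intersect disc ray with stand xz-plane through G
o,r=ray(c,u-off); n=np.array([-np.sin(fin.yaw),np.cos(fin.yaw),0]); T=o+r*((G-o)@n)/(r@n); v=T-G
print('top along',v@d,'perp',np.linalg.norm(v-(v@d)*d),v)
cv2.imwrite('pics/w16c.png',cv2.resize(cv2.convertScaleAbs(w[210:345,195:315],alpha=2,beta=20),None,fx=4.4,fy=4.4,interpolation=2))
```

```text
t 19.75 tcp [0.5376 0.1716 0.1801] target [0.5375 0.1716 0.1824] shift [ 0.0008  0.     -0.0115] roll 0.0 axis err deg 1.3 can lean 30.124297353316177 tool z [-0.0119 -0.0106 -0.9999] j [ 0.18  0.41 -0.12  1.06 -0.01 -0.26] 0.02905061113150415
base now [0.5607 0.1826 0.1708] along 0.058 off 0.0011
t 19.75 tcp [0.5376 0.1716 0.1801] target [0.5389 0.1722 0.1797] shift [-0.0072 -0.      0.0015] roll 0.0 axis err deg 1.3 can lean 30.124297353316177 tool z [-0.0119 -0.0106 -0.9999] j [ 0.18  0.41 -0.12  1.06 -0.01 -0.26] 0.02905061113150415
base now [0.5593 0.182  0.1734] along 0.061 off 0.0011
[ 0.30577612 -0.84752927 -0.8509226 ] [-0.      0.0002  0.0013  0.0004  0.0001 -0.    ]
[237.45274527 143.22052205]
glass [245.5        159.71428571] [-0.23742582 -0.41383526]
top along 0.11122113145429585 perp 0.000588268246483475 [-0.05271157 -0.02525515  0.09462639]
```

View pics/w16c.png

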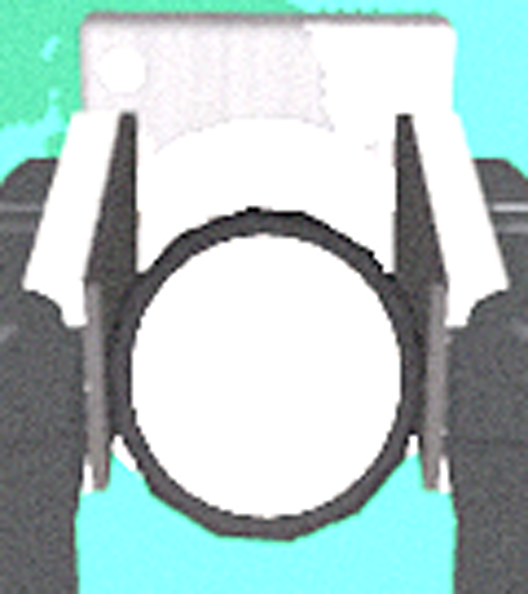

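```bash
python3 -c "
from bench import arm
print(arm.finish_job())"
```

```text
the job is handed in; nothing more can be done
None
```

I handed the job in at about 19.9 s. The 30 x 50 capacitor was gripped at 40 N in front of the tilted camera, leads towards the glass, with the joints at rest.

**How it was done:** The moves cannot tilt the tool. I gripped the can across the tray, lifted it slightly, and nudged it against the rim of its own pocket so that it pivoted between the pads. This took four small pushes, each about 8 N or less.

**Last checks:**

| Check | Result | Wanted |
|---|---|---|
| Distance from glass to underside | 58 to 61 mm, depending on the estimate (side picture: 61 mm) | 60 mm |
| Off the line of sight | about 1 mm | 0 |
| Camera lean | 31.4° (30 to 33° by different measures) | not given |
| Can lean | about 30° (±1 to 2°) | same as the camera |
| Axis error | about 1.3° | 0 |

- **Distance disagreement:** The estimate from the arm's position and the one from the wrist picture differed by about 3 mm. The side picture first showed the can too far out, so I lowered it 3 mm to a middle value.
- **Not measured directly:** The underside and leads are hidden in every view, so their position is inferred from the can's top and its 50 mm length.
- **Rest of the bench:** The bench camera's glass was in exactly the same place in the side picture before and after. I saw nothing else disturbed in the pictures, but I made no final check of the other three cans.

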